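Open the instrument case to its stop and put the ophthalmoscope head away

TASK

First open the black instrument case fully, until its lid rests back on its stop, and leave it open for the rest of the set. Then stand the brown carton aside, take the black ophthalmoscope head from the sloping stand behind it and lay it flat in the long recess at the back left of the case. Finally stand the carton back upright where it was, in front of the stand, and do not disturb the otoscope lying between the stand and the case.

Things in the scene. Friction and masses are not known exactly. Their poses are not given: they have to be found in the camera images.
- case: Black hard instrument case, 192 x 274 x 64 mm, heavy, does not shift. Origin: centre of its underside; x points from its front (facing the robot) to its hinge side, y to its left, z up. Seam between base and lid at 36 mm, lid 38 to 62 mm high when shut, front face of base and lid at x = -90 mm. Inside is a cream insert whose top is 30 mm above the table.
- case_lid (a joint): Angle of the case's lid, rad: 0 shut, grows as the lid swings up and back, stop at 2.06 (the lid then leans 28 degrees past upright). The lid weighs 0.21 kg and its hinge is a little stiff (0.12 N m): let go below about 0.8 rad it falls shut, farther open it stays where it is left, so it has to be taken all the way to the stop.
- hinge (a point): Middle of the hinge axis, at x = 93 mm, z = 36.5 mm in the case's frame; the axis is parallel to the case's y.
- pull (a point): Centre of the black thumb pull on the lid's front: a tab 32 mm wide (case y), 7 mm thick, standing 28 mm out from the lid's front face; this point 16 mm out. Lid shut: x = -106.5, z = 48.5 mm in the case's frame; free space all round. It swings with the lid, 200 mm from the hinge axis. Pinched over its 32 mm it can turn between the pads as the lid swings; near upright the lid can also be pushed on its inner face.
- recess (a point): Centre of the floor of the recess in the insert, 8 mm above the table (x = 32, y = 65.5 mm in the case's frame). The recess is 52 mm (case x) by 131 mm (case y), its walls 22 mm high. The head lies in it along the case's y, either way round, and stands 6 mm proud of the insert.
- head: Black ophthalmoscope head, a roundish body 27 x 96 x 28 mm, 0.09 kg, to be gripped across its 27 mm width at the middle. Origin: centre of its underside; y runs along its length, z out of its upper side (28 mm from underside to top). It starts lying in the trough of the sloping stand, its y axis pointing down the slope.
- head_mid (a point): Middle of the head's  14.5 mm above its underside, 6 mm from its origin along its y.
- stand: Fixed sloping desk stand, foot 100 x 74 x 8 mm. Origin: centre of its underside; x points to the left as the robot sees it, up the slope, y towards the robot. Its trough, a bar 16 mm wide and 100 mm long, rises 32 degrees towards +x, with an end lip at the low end and side cheeks (41 mm apart, 12 mm above its floor) only beyond 30 mm from its middle. The middle 60 mm are open on both sides for fingers.
- cradle (a point): Middle of the trough floor, 60 mm above the table at the stand's centre; the head's underside lies here.
- carton: Brown carton 62 x 61 x 94 mm, about 0.12 kg, standing upright close in front of the stand (centre 74 to 79 mm from the stand's, on its +y side) and hiding the head from the robot. Origin: centre of its underside, z up, its sides roughly square to the stand's axes. The table is free for 160 mm to its left.
- otoscope: White and black otoscope handle, 26 x 168 x 27 mm, lying on the table between the stand and the case; leave alone. Origin: centre of its underside, y along its length.

How it is judged (in metres and radians):
On the way, in this order (a step that is already met when the one before it is completed fails the run):
1. the case's lid is open at its stop (value of joint case_lid above 2 rad), for 0.3 s.
2. the carton stands upright on the table, released, at least 60 mm from where it was (distance of carton from where it was at the start of the episode above 0.06 m and angle between carton's own z axis and vertical below 0.1 rad and height (world z) of carton below 0.006 m and linear speed of carton below 0.02 m/s and contact force between the fingers and carton below 0.2 N), for 0.2 s.
3. the head lies in the recess, released (x of head_mid in the frame of recess between -0.016 and 0.016 m and y of head_mid in the frame of recess between -0.03 and 0.03 m and z of head_mid in the frame of recess below 0.021 m and angle between the y axis of head and the y axis of case, either way round below 0.3 rad and linear speed of head below 0.03 m/s and contact force between the fingers and head below 0.2 N), for 0.2 s.
At the end, for the whole second after the job is handed in: Lid at its stop (over 2.0 rad); head at rest down in the recess (head_mid within 16 mm across and 30 mm along of the recess's centre and under 21 mm above its floor, length within 0.3 rad of the recess's); carton upright on the table within 25 mm of its start; nothing held (all of step 3 and value of joint case_lid above 2 rad and angle between carton's own z axis and vertical below 0.1 rad and height (world z) of carton below 0.006 m and linear speed of carton below 0.02 m/s and contact force between the fingers and carton below 0.2 N and distance of carton from where it was at the start of the episode below 0.025 m); the robot touches nothing.
It fails at once if the otoscope is disturbed (moved over 30 mm) (distance of otoscope from where it was at the start of the episode above 0.03 m).
It fails at once if the carton is tipped over (angle between carton's own z axis and vertical above 0.6 rad).
It fails at once if the head falls onto the table or floor (height (world z) of head below 0.004 m).
It also fails if it takes over 72 s, if anything falls off the work surface, if the arm or the gripper's body presses on something with over 40 N, if the wrist force passes 120 N, or if a joint passes its speed limit or range.

ROBOT

A 6-joint arm with a two-finger parallel gripper is mounted at the origin on a cart in front of the work surface, level with it; the furniture and walls round the work are solid. World frame = base frame: x ahead of the robot, y to its left, z up, the work surface at z = 0. Lengths are in m, angles in degrees, forces in N, time in s.
With the tool pointing down it reaches from about 0.25 to 0.725 m from the base axis. Payload 9.7 kg.
Tool frame: the origin (TCP) lies at the very end of the fingers, on their centre line; the grasp point (between the pads) lies 19 mm behind it; y points along the fingers, x is the direction in which the jaws open and shut, and the axes are right-handed (so a half turn about y gives the same grasp; the last joint's range is limited). The gripper opens to 85 mm and grips with 20 to 120 N. Pads are 22 mm wide; open, the fingers measure 114 mm over their backs; the gripper's body (76 mm by 85 mm) begins 54 mm behind the grasp point. The pads swing forward as they close: fully open they stand 13 mm farther back than shut.
Start: joints at [-69.557, 4.979, 10.078, 95.1, 0, 90], TCP at [0.192, -0.515, 0.231] pointing down, gripper open.
Joint ranges: [-179.16, 179.16], [-48.56, 103.87], [-65.8, 70.77], [-126.05, 130.52], [-82.76, 87.17], [-180, 180]. Speed limits (degrees/s): [127.2, 127.2, 147.25, 180, 180, 180].

INTERFACE

Orientations are given as [roll, pitch, yaw] about the fixed x, y, z axes, in that order (R = Rz(yaw) Ry(pitch) Rx(roll)).
In Python, from workcell import bot gives the robot as it stands.
- The arm moves only by the shell command python3 -m jog 'ROWS' [FORCE]. ROWS is JSON, a list of rows, each an object with "rotation": the turn, a rotation vector about the world's x, y, z in degrees, a list of three; "travel": the shift along the world's x, y, z in mm, a list of three; "jaw": the gripper command: -1 is shut, 1 is fully open, values between are in proportion. In form: [{"rotation": [rx, ry, rz], "travel": [x, y, z], "jaw": jaw}, ...]. A call has 1 to 8 rows; each row shifts and turns the commanded pose from where the row before left it; what a row does not reach is not made up. A row lasts 1/8 s, in which the tool goes at most 62.5 mm and 10.7 degrees, less where a joint would pass 70% of its speed; a pose out of reach is approached as far as the arm can. A call with a gripper value outside its range is refused whole. The fingers move at their own pace and stop on an object; FORCE is the grip in N (left out, the last holds). Time passes only in rows, so rows that do not move let the fingers close. It gives the time, the measured TCP pose, the force and the opening at its end, in the units of the state.
- bot.get_obs(): the state, without advancing time (a new reading comes with each control period).
- bot.camera(name): name is "scene" or "side" or "wrist"; returns the picture (420x560x3 uint8, red, green, blue); there is no depth.
- bot.camera_params(name): a dict with "K" (3x3 intrinsics, pixels), "view" (4x4, takes a point from world to camera coordinates). Camera axes: x right, y up, looking along -z (the intrinsics and any distortion apply to the point x, -y, -z); pixel columns grow to the right and rows downward; lengths in m; the calibration is good to about 2 mm. A picture is of the moment at which its call begins: read the wrist's pose just before it. camera_params takes no time and is no camera call; for the wrist camera it gives the pose at the moment of the call.
- bot.job_done(): hands the job in, once; it reports no verdict.
Trained networks look in the newest picture that a camera, given by its name, has taken for a name from the list of things; names that differ only in an ending like _2 or _b are one class to them, and where a whole thing is asked for, a point or a joint stands for the part that bears it (a point fixed in the world has none). Each returns a list of dicts, best first, with "score" (0 to 1); they miss things now and then, are a little off and sometimes report something else, mostly with a low value. They report only what shows in the picture. A call takes as long as a camera call.
- bot.recognise(camera, thing): "xy" ([column, row] in pixels, amid what is visible of it).
- bot.trace(camera, thing): "mask" (420x560 bool, what is visible of it) and "xy" ([column, row] in pixels, amid what is visible of it).
The state is a dict: "time": time; "q": joint angles; "qd": joint speeds; "joint_efforts": joint torques, N m; "ee_pos": TCP position; "tcp_rot": TCP orientation; "wrist_force": force on the tool from outside, world axes, zero at the start; "torque": the same for the moment, N m; "opening": finger opening in m.
Only numpy, scipy, OpenCV 4.12 (cv2) and the standard library are available. Lean on these libraries where they do the work, as an engineer would, in place of code of your own. Each camera call takes 0.05 s, during which the arm holds its last target.

## Working session

There is one attempt and no reset: what is moved stays moved. The work goes in short steps, Python scripts to look and compute and a shell command to move; the robot and the scene stay as the last step left them, time stands still between calls to the robot, and variables do not carry over. Pictures are saved under pics/ and viewed, and the job is handed in when it is done.

```bash
ls; mkdir -p pics
python3 - <<'E'
from workcell import bot
import cv2
print(bot.get_obs())
for c in ("scene","side","wrist"):
    im=bot.camera(c); cv2.imwrite(f"pics/{c}0.png",im[:,:,::-1])
    p=bot.camera_params(c); print(c,p)
E
```

```text
pics
{'time': 0.0, 'q': array([-6.95586898e+01,  5.01031187e+00,  1.00335098e+01,  9.50966353e+01,
        5.20085823e-05,  8.99994354e+01]), 'qd': array([-0.07259242, -0.02408806, -0.00893833,  0.00139649,  0.02112617,
        0.05687182]), 'joint_efforts': array([-3.77002332e-03, -5.20387924e+01,  4.64802432e+01,  1.64225459e-02,
       -1.71586371e-04,  7.21016505e-06]), 'ee_pos': array([ 0.19201168, -0.51516591,  0.23058215]), 'tcp_rot': array([-8.99999473e+01,  7.34374351e-02, -6.95581252e+01]), 'wrist_force': array([0.60526834, 0.10071883, 0.33069334]), 'torque': array([-0.01088419,  0.06306216,  0.08925739]), 'opening': 0.08530950475969303}
scene {'K': array([[541.00110246,   0.        , 279.49534203],
       [  0.        , 541.00110246, 217.48568199],
       [  0.        ,   0.        ,   1.        ]]), 'view': array([[-0.87552704, -0.48309069, -0.00870584,  0.39840454],
       [ 0.18373368, -0.34954534,  0.91872738, -0.18669223],
       [-0.44687173,  0.8027711 ,  0.39479643, -0.84345853],
       [ 0.        ,  0.        ,  0.        ,  1.        ]])}
side {'K': array([[511.79470032,   0.        , 279.68819938],
       [  0.        , 511.79470032, 212.57561002],
       [  0.        ,   0.        ,   1.        ]]), 'view': array([[-0.99297197, -0.11628522,  0.02200924,  0.44360923],
       [ 0.09234399, -0.64495082,  0.75862443, -0.12657888],
       [-0.07402193,  0.75532522,  0.65115633, -1.17807496],
       [ 0.        ,  0.        ,  0.        ,  1.        ]])}
wrist {'K': array([[363.41640153,   0.        , 282.33675053],
       [  0.        , 363.41640153, 207.23932244],
       [  0.        ,   0.        ,   1.        ]]), 'view': array([[ 0.34905568, -0.93710118, -0.00122983, -0.55043703],
       [ 0.89122811,  0.33237369, -0.30861009,  0.03974096],
       [ 0.28960764,  0.10662605,  0.95118784, -0.38131762],
       [ 0.        ,  0.        ,  0.        ,  1.        ]])}
```

View pics/scene0.png

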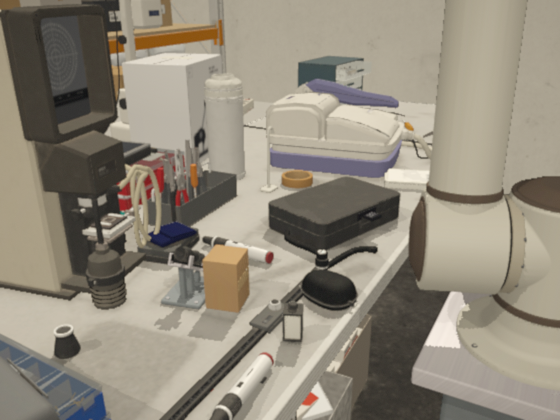

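View pics/side0.png

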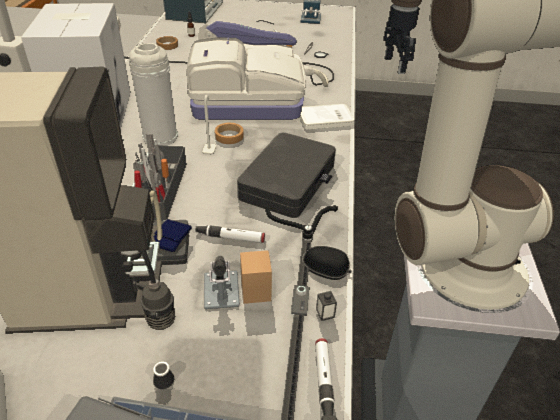

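View pics/wrist0.png

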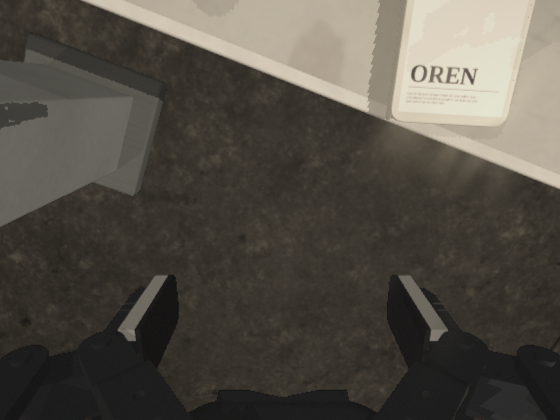

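```bash
cat > h.py <<'E'
import numpy as np, cv2
from workcell import bot
from scipy.spatial.transform import Rotation as R
def proj(P,p):
    P=np.atleast_2d(P); c=P@p['view'][:3,:3].T+p['view'][:3,3]
    q=np.c_[c[:,0],-c[:,1],-c[:,2]]@p['K'].T
    return q[:,:2]/q[:,2:]
def ray(uv,p):
    d=np.linalg.inv(p['K'])@np.array([uv[0],uv[1],1.]); d=np.array([d[0],-d[1],-d[2]])
    Rm=p['view'][:3,:3]; o=-Rm.T@p['view'][:3,3]; return o,Rm.T@d
def onz(uv,p,z):
    o,d=ray(uv,p); return o+d*(z-o[2])/d[2]
def boxpts(x,y,yaw,lo,hi):
    g=np.array([[a,b,c] for a in (lo[0],hi[0]) for b in (lo[1],hi[1]) for c in (lo[2],hi[2])])
    return g@R.from_euler('z',yaw).as_matrix().T+[x,y,0]
def hullmask(P,p):
    m=np.zeros((420,560),np.uint8); cv2.fillConvexPoly(m,cv2.convexHull(np.round(proj(P,p)*16).astype(np.int32)),1,cv2.LINE_8,4); return m>0
E
python3 - <<'E'
from h import *
import pickle
out={}
for c in ("scene","side"):
    im=bot.camera(c); p=bot.camera_params(c)
    o=-p['view'][:3,:3].T@p['view'][:3,3]; print(c,'cam',o.round(3))
    vis=im[:,:,::-1].copy()
    for i,t in enumerate(("case","pull","carton","otoscope","stand","head")):
        r=bot.trace(c,t)
        for k in r[:2]:
            print(c,t,round(k['score'],2),np.round(k['xy'],1),k['mask'].sum(),'table',onz(k['xy'],p,0.03).round(3))
        if r:
            out[c,t]=r[0]['mask']
            cs,_=cv2.findContours(r[0]['mask'].astype(np.uint8),0,1)
            cv2.drawContours(vis,cs,-1,[(0,0,255),(255,0,255),(0,255,0),(255,0,0),(0,255,255),(255,255,0)][i],1)
    cv2.imwrite(f'pics/{c}_tr.png',vis[120:330,100:460].repeat(2,0).repeat(2,1))
    out[c]=p
pickle.dump(out,open('m.pkl','wb'))
E
```

```text
scene cam [0.006 0.804 0.508]
scene case 0.74 [336. 212.] 6521 table [ 0.448 -0.256  0.03 ]
scene pull 0.58 [335.1 204.9] 4902 table [ 0.467 -0.295  0.03 ]
scene carton 0.98 [226.  278.9] 2747 table [0.498 0.118 0.03 ]
scene otoscope 0.84 [244.1 247.3] 587 table [ 0.537 -0.004  0.03 ]
scene stand 0.82 [186.7 287.1] 1485 table [0.542 0.174 0.03 ]
scene head 0.89 [187.8 257.2] 351 table [0.61  0.083 0.03 ]
side cam [0.365 0.86  0.853]
side case 0.67 [287.3 172.8] 5451 table [ 0.457 -0.263  0.03 ]
side pull 0.9 [289.3 171.2] 4718 table [ 0.453 -0.271  0.03 ]
side carton 0.98 [256.6 274. ] 1549 table [0.484 0.115 0.03 ]
side otoscope 0.57 [230.  232.7] 725 table [ 0.566 -0.006  0.03 ]
side stand 0.91 [220.3 290.5] 1334 table [0.552 0.171 0.03 ]
side head 0.71 [218.2 263.4] 207 table [0.573 0.095 0.03 ]
```

Run:
```python
from h import *
import pickle
from scipy.optimize import minimize, differential_evolution
m=pickle.load(open('m.pkl','rb'))
def fit(t,lo,hi,x0,extra=None,ang=0.5):
    def cost(v):
        s=0
        for c in ('scene','side'):
            M=m[c,t]; H=hullmask(boxpts(v[0],v[1],v[2],lo,hi),m[c])
            s+=1-(M&H).sum()/(M|H).sum()
        return s
    r=differential_evolution(cost,[(x0[0]-.06,x0[0]+.06),(x0[1]-.06,x0[1]+.06),(x0[2]-ang,x0[2]+ang)],seed=1,maxiter=60,popsize=12,tol=1e-6)
    print(t,r.x.round(4),np.rad2deg(r.x[2]).round(1),r.fun); return r.x
res={}
res['case']=fit('case',[-.092,-.137,0],[.096,.137,.063],[.46,-.26,0])
res['carton']=fit('carton',[-.031,-.0305,0],[.031,.0305,.094],[.49,.115,0],ang=.78)
res['otoscope']=fit('otoscope',[-.013,-.084,0],[.013,.084,.026],[.55,-.005,0],ang=1.6)
pickle.dump(res,open('res.pkl','wb'))
for c in ('scene','side'):
    vis=cv2.imread(f'pics/{c}0.png')
    for t,lo,hi in (('case',[-.09,-.137,0],[.096,.137,.062]),('carton',[-.031,-.0305,0],[.031,.0305,.094]),('otoscope',[-.013,-.084,0],[.013,.084,.027])):
        q=proj(boxpts(*res[t],lo,hi),m[c])
        for i in range(8):
            for j in range(i):
                if bin(i^j).count('1')==1: cv2.line(vis,tuple(np.round(q[i]).astype(int).tolist()),tuple(np.round(q[j]).astype(int).tolist()),(0,0,255),1)
    cv2.imwrite(f'pics/{c}_fit.png',cv2.resize(vis[120:330,140:420],None,fx=2.8,fy=2.8))
```

```text
case [ 0.4523 -0.2698 -0.2335] -13.4 0.22265354471760157
carton [0.4832 0.1365 0.2074] 11.9 0.13649427985249174
otoscope [ 0.5717 -0.0264  1.3971] 80.0 0.9081846831727859
```

View pics/scene_fit.png

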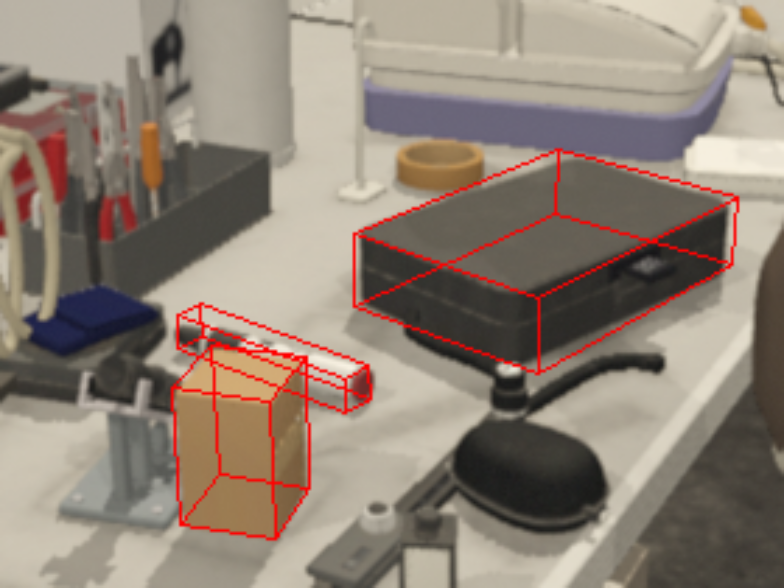

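View pics/side_fit.png

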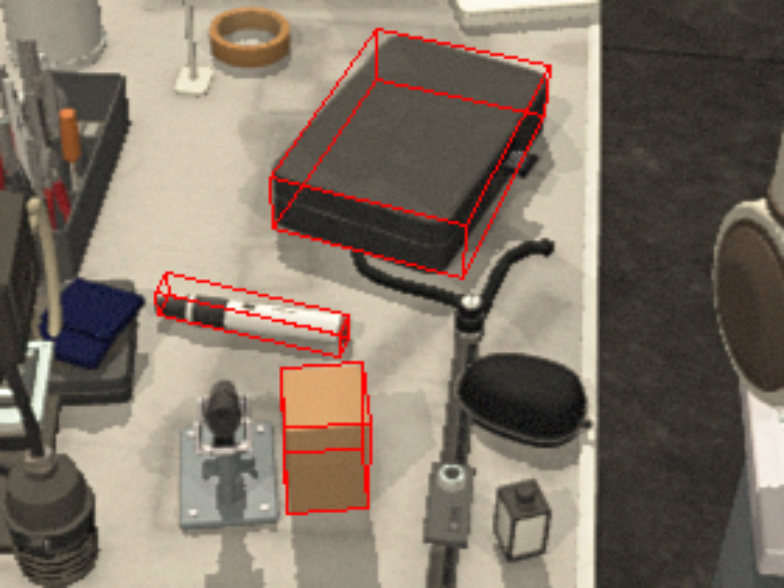

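View pics/scene_tr.png

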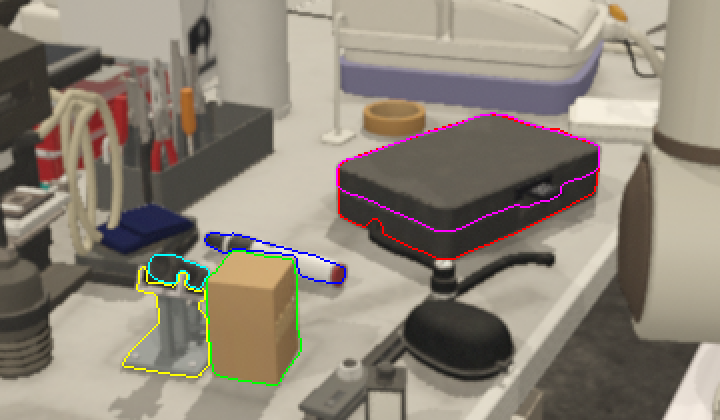

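```bash
cat >> h.py <<'E'
def tri(a,pa,b,pb):
    A=[];B=[]
    for uv,p in ((a,pa),(b,pb)):
        o,d=ray(uv,p); d/=np.linalg.norm(d); N=np.eye(3)-np.outer(d,d); A.append(N);B.append(N@o)
    X=np.linalg.solve(sum(A),sum(B)); return X, [np.linalg.norm(proj(X,p)[0]-uv) for uv,p in ((a,pa),(b,pb))]
E
python3 - <<'E'
from h import *
import pickle
m=pickle.load(open('m.pkl','rb')); res=pickle.load(open('res.pkl','rb'))
sc,si=m['scene'],m['side']
x=res['case']; Rz=R.from_euler('z',x[2]).as_matrix()
print('pull from fit',Rz@[-.1065,0,.0485]+[x[0],x[1],0], 'recess',Rz@[.032,.0655,.008]+[x[0],x[1],0],'hinge',Rz@[.093,0,.0365]+[x[0],x[1],0])
print('pull tri',tri([140+648/2.8,120+265/2.8],sc,[140+520/2.8,120+162/2.8],si))
for c in ('scene','side'):
    im=cv2.imread(f'pics/{c}0.png')
    cr=im[160:260,260:410] if c=='scene' else im[120:225,230:345]
    cv2.imwrite(f'pics/{c}_case.png',cv2.resize(cr,None,fx=5,fy=5,interpolation=cv2.INTER_CUBIC))
E
```

```text
pull from fit [ 0.34871554 -0.24516053  0.0485    ] recess [ 0.4986123 -0.2134831  0.008    ] hinge [ 0.5428021  -0.29131954  0.0365    ]
pull tri (array([ 0.35278402, -0.22276606,  0.05434096]), [np.float64(0.1182160312392555), np.float64(0.09668191249079057)])
```

View pics/scene_case.png

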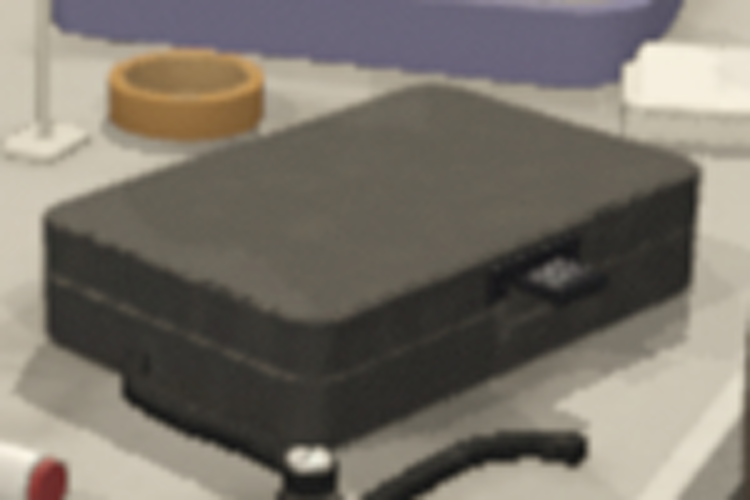

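View pics/side_case.png

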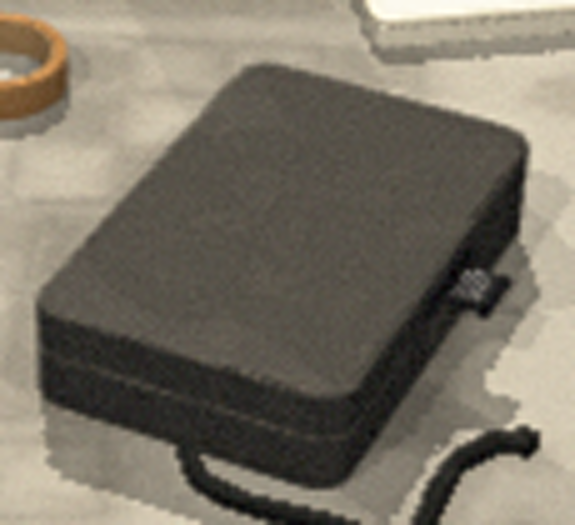

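Run:
```python
from h import *
import pickle
from scipy.optimize import differential_evolution
m=pickle.load(open('m.pkl','rb')); res=pickle.load(open('res.pkl','rb'))
def pts(v):
    x,y,yaw,r,e=v
    P=[]
    for z,s in ((0,0),(.062-e,0),(.062,e)):
        for sx,xe in ((1,.093),(-1,-.090)):
            for sy in (1,-1):
                for a in np.linspace(0,np.pi/2,7):
                    P.append([xe-sx*r+sx*(r-s*0)*np.cos(a)-sx*s, sy*(.137-r+r*np.sin(a)-s), z])
    P=np.array(P); return P@R.from_euler('z',yaw).as_matrix().T+[x,y,0]
def pull(v):
    return boxpts(v[0],v[1],v[2],[-.118,-.016,.045],[-.09,.016,.052])
def cost(v):
    s=0
    for c in ('scene','side'):
        M=m[c,'case']; H=hullmask(pts(v),m[c])|hullmask(pull(v),m[c])
        s+=1-(M&H).sum()/(M|H).sum()
    return s
r=differential_evolution(cost,[(.40,.52),(-.32,-.2),(-.5,.2),(.005,.04),(0,.012)],seed=1,maxiter=80,popsize=12,tol=1e-6)
v=r.x; print(v.round(4),r.fun)
res['case']=v[:3]; pickle.dump(res,open('res.pkl','wb'))
Rz=R.from_euler('z',v[2]).as_matrix()
for n,l in (('pull',[-.1065,0,.0485]),('hinge',[.093,0,.0365]),('recess',[.032,.0655,.008])): print(n,(Rz@l+[v[0],v[1],0]).round(4))
for c in ('scene','side'):
    vis=cv2.imread(f'pics/{c}0.png')
    for P in (pts(v),pull(v)):
        cv2.polylines(vis,[cv2.convexHull(np.round(proj(P,m[c])).astype(np.int32))],True,(0,0,255),1)
    cr=vis[160:260,260:410] if c=='scene' else vis[120:225,230:345]
    cv2.imwrite(f'pics/{c}_case2.png',cv2.resize(cr,None,fx=4,fy=4,interpolation=cv2.INTER_CUBIC))
```

```text
[ 0.4572 -0.2733 -0.315   0.0232  0.0119] 0.054759431794573876
pull [ 0.3559 -0.2403  0.0485]
hinge [ 0.5456 -0.3021  0.0365]
recess [ 0.5079 -0.221   0.008 ]
```

View pics/scene_case2.png

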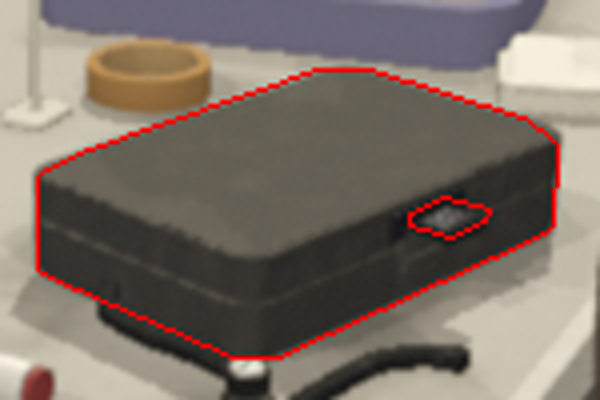

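View pics/side_case2.png

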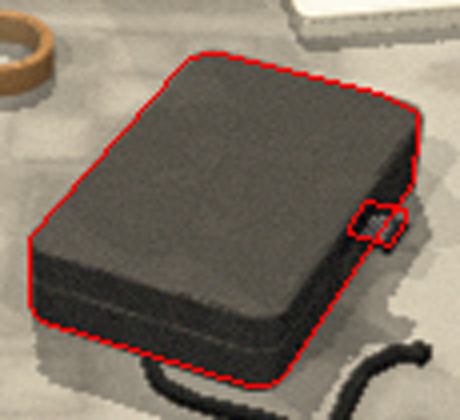

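```bash
cat >> h.py <<'E'
def Rtool(xaz,tilt,taz):
    """tool x axis roughly azimuth xaz (deg), pointing down tilted by tilt deg towards azimuth taz"""
    a,t=np.deg2rad(taz),np.deg2rad(tilt)
    d=np.array([np.sin(t)*np.cos(a),np.sin(t)*np.sin(a),-np.cos(t)])
    x=np.array([np.cos(np.deg2rad(xaz)),np.sin(np.deg2rad(xaz)),0]); x-=d*(x@d); x/=np.linalg.norm(x)
    return np.c_[x,d,np.cross(x,d)]
def cur():
    o=bot.get_obs(); return o,np.array(o['ee_pos']),R.from_euler('xyz',o['tcp_rot'],degrees=True).as_matrix()
def plan(P,Rt):
    o,p,R0=cur(); rv=np.rad2deg(R.from_matrix(Rt@R0.T).as_rotvec()); tr=(np.array(P)-p)*1000
    n=int(np.ceil(max(np.linalg.norm(tr)/60,np.linalg.norm(rv)/10.2,1)))
    print('t %.2f'%o['time'],'total travel',tr.round(1),'rot',rv.round(1),'n',n,'| per row',(tr/n).round(1),(rv/n).round(2))
E
python3 - <<'E'
from h import *
import pickle
v=pickle.load(open('res.pkl','rb'))['case']; Rz=R.from_euler('z',v[2]).as_matrix(); yaw=np.rad2deg(v[2])
cx=Rz[:,0]; pl=Rz@[-.1065,0,.0485]+[v[0],v[1],0]
Rt=Rtool(yaw-90,15,yaw); d=Rt[:,1]
G=pl-.002*cx+.019*d; print('grasp tcp',G.round(4))
plan(G+[0,0,.1],Rt)
E
```

```text
grasp tcp [ 0.3587 -0.2412  0.0301]
t 0.85 total travel [ 166.6  274.1 -101.1] rot [  0.3 -15.3 -38.3] n 6 | per row [ 27.8  45.7 -16.9] [ 0.05 -2.55 -6.38]
```

```bash
python3 -m jog '[{"rotation":[0,-2.5,-6.4],"travel":[28,46,-17],"jaw":0.2},{"rotation":[0,-2.5,-6.4],"travel":[28,46,-17],"jaw":0.2},{"rotation":[0,-2.5,-6.4],"travel":[28,46,-17],"jaw":0.2},{"rotation":[0,-2.5,-6.4],"travel":[28,46,-17],"jaw":0.2},{"rotation":[0,-2.6,-6.4],"travel":[28,46,-17],"jaw":0.2},{"rotation":[0.3,-2.6,-6.4],"travel":[27,45,-16],"jaw":0.2},{"rotation":[0,0,0],"travel":[0,0,0],"jaw":0.2}]' 20
python3 - <<'E'
from h import *
import pickle
im=bot.camera('wrist'); p=bot.camera_params('wrist')
r=bot.trace('wrist','pull')
vis=im[:,:,::-1].copy()
v=pickle.load(open('res.pkl','rb'))['case']
for k in r[:2]: print(k['score'],k['xy'],k['mask'].sum())
for lo,hi in (([-.118,-.016,.045],[-.09,.016,.052]),([-.09,-.137,.038],[.093,.137,.062])):
    q=proj(boxpts(*v,lo,hi),p)
    cv2.polylines(vis,[cv2.convexHull(np.round(q).astype(np.int32))],True,(0,0,255),1)
cv2.imwrite('pics/w1.png',vis)
print(bot.get_obs())
E
```

```text
time: 1.72
ee_pos: [0.3596, -0.2371, 0.1292]
tcp_rot: [-75.2, 0.1, -108.0]
wrist_force: [-0.5, -0.1, -0.2]
opening: 0.0512
0.92 [282.3, 116.6] 105121
{'time': 1.825, 'q': array([-36.86941988, -27.32657272, -29.88808697,  73.33161635,
         4.74690167, 161.75897767]), 'qd': array([-2.20006691,  1.15442468,  1.50631956,  0.19230072, -0.07545949,
       -0.53550984]), 'joint_efforts': array([  1.63807444, -21.05390131,  48.30127358,  -2.62159713,
         0.31058206,   0.25473766]), 'ee_pos': array([ 0.35930403, -0.2399923 ,  0.130691  ]), 'tcp_rot': array([-7.51312593e+01, -3.78235760e-03, -1.08041220e+02]), 'wrist_force': array([-0.07736928, -0.5801569 , -0.1140512 ]), 'torque': array([ 0.08314004,  0.21272353, -0.01363188]), 'opening': 0.0510930827642824}
```

View pics/w1.png

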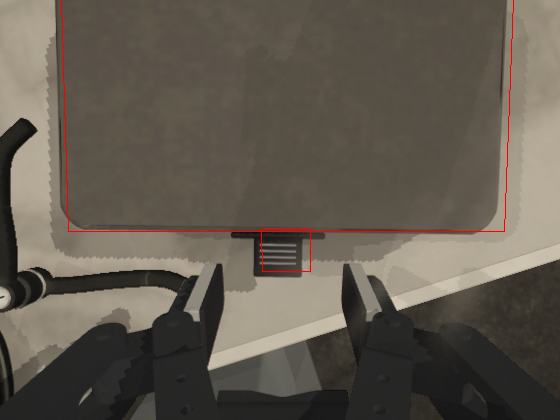

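Run:
```python
from h import *
import pickle
from scipy.optimize import least_squares
p=bot.camera_params('wrist'); res=pickle.load(open('res.pkl','rb'));v=res['case']
print(bot.get_obs()['ee_pos'])
obs=[([-.118,-.016,.0485],[301.5,275]),([-.118,.016,.0485],[254.5,275])]
def f(u):
    Rz=R.from_euler('z',u[2]).as_matrix(); e=[]
    for l,uv in obs: e+=list(proj(Rz@l+[u[0],u[1],0],p)[0]-uv)
    # side lid edges (at z~.055): horizontal position at row 120
    for sy,col in ((1,57.5),(-1,501.5)):
        a=proj(Rz@[-.05,sy*.137,.05]+[u[0],u[1],0],p)[0]; b=proj(Rz@[.03,sy*.137,.05]+[u[0],u[1],0],p)[0]
        lx={1:lambda r:57.5+0*(r-120),-1:lambda r:501.5}[sy]
        for q in (a,b):
            L={1:(56.5,0,58,190),-1:(514-0,0,499,200)}[sy]
            xx=L[0]+(q[1]-L[1])*(L[2]-L[0])/(L[3]-L[1]); e.append(.5*(q[0]-xx))
    return np.array(e)
print(f(v).round(1))
# both signs for image orientation
r=least_squares(f,v); print(r.x,np.rad2deg(r.x[2]),r.fun.round(1), (r.x-v))
```

```text
[ 0.35930403 -0.2399923   0.130691  ]
[ 6.2 -4.6  5.6 -4.6  8.8  7.3 -4.4 -7.2]
[ 0.45450074 -0.27115878 -0.3389672 ] -19.421389676885674 [ 0.2  0.6 -0.4 -0.5  7.   7.  -6.1 -7.4] [-0.0026601   0.00215866 -0.02395091]
```

Run:
```python
from h import *
import pickle
res=pickle.load(open('res.pkl','rb'));v=np.array([.4545,-.2712,np.deg2rad(-19.4)])
res['case']=v; pickle.dump(res,open('res.pkl','wb'))
Rz=R.from_euler('z',v[2]).as_matrix(); yaw=np.rad2deg(v[2])
cx=Rz[:,0]; pl=Rz@[-.1065,0,.0485]+[v[0],v[1],0]
Rt=Rtool(yaw-90,15,yaw); d=Rt[:,1]
G=pl-.002*cx+.019*d; print('pull',pl,'grasp tcp',G.round(4))
plan(G+[0,0,.0],Rt)
```

```text
pull [ 0.35404679 -0.23582484  0.0485    ] grasp tcp [ 0.3568 -0.2368  0.0301]
t 1.82 total travel [  -2.5    3.2 -100.5] rot [-0.  -0.1 -1.4] n 2 | per row [ -1.3   1.6 -50.3] [-0.02 -0.06 -0.68]
```

```bash
python3 -m jog '[{"rotation":[0,0,-1.4],"travel":[-2.5,3,-20],"jaw":0.2},{"rotation":[0,0,0],"travel":[0,0,-30],"jaw":0.2},{"rotation":[0,0,0],"travel":[0,0,-30],"jaw":0.2},{"rotation":[0,0,0],"travel":[0,0,-20],"jaw":0.2},{"rotation":[0,0,0],"travel":[0,0,0],"jaw":-0.5},{"rotation":[0,0,0],"travel":[0,0,0],"jaw":-0.5},{"rotation":[0,0,0],"travel":[0,0,0],"jaw":-0.5}]' 25
python3 - <<'E'
from h import *
im=bot.camera('wrist'); cv2.imwrite('pics/w2.png',im[:,:,::-1])
o=bot.get_obs(); print(o['ee_pos'],o['opening'],o['wrist_force'],o['q'])
E
```

```text
time: 2.7
ee_pos: [0.3564, -0.2327, 0.0292]
tcp_rot: [-75.4, 0.7, -109.3]
wrist_force: [7.4, 33.9, -0.8]
opening: 0.0315
[ 0.35643733 -0.23273521  0.02921071] 0.03142957063948681 [ 7.63069545 34.60571564 -1.48058043] [-36.45391785 -26.76297514 -40.70454666  62.28759262   4.94956333
 163.54029372]
```

View pics/w2.png

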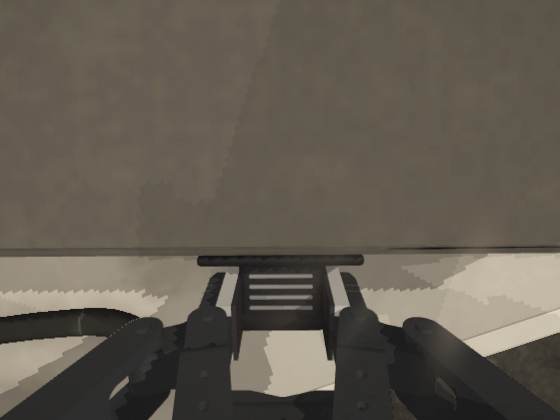

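Run:
```python
from h import *
import pickle
res=pickle.load(open('res.pkl','rb'));v=res['case']
o,p,R0=cur(); print(R.from_matrix(R0).as_rotvec(), R0.round(3))
Rz=R.from_euler('z',v[2]).as_matrix()
g=p-.019*R0[:,1]; pl=Rz@[-.1065,0,.0485]+[v[0],v[1],0]
dl=Rz.T@(g-pl); print('grasp vs pull in case frame mm',(dl*1000).round(1))
v=v.copy(); v[:2]+=(Rz@[0,dl[1]+.0005,0])[:2]; res['case']=v; pickle.dump(res,open('res.pkl','wb')); print(v)
base=np.array([-.1065-.093,0,.0485-.0365])+[dl[0],0,dl[2]]
n=24; prev=None
for k in range(n+1):
    th=np.deg2rad(119.0*k/n); q=R.from_euler('y',th).apply(base)
    Rt=R.from_rotvec(np.deg2rad(-k)*Rz[:,1]).as_matrix()@R0
    T=Rz@q+.019*Rt[:,1]
    if prev is not None: print(k,round(np.rad2deg(th),1),((T-prev)*1000).round(1))
    else: T0=T
    prev=T
Th=np.array([v[0],v[1],0])+Rz@[.093,0,.0365]
print('end',Th+T)
```

```text
[-0.86024385  1.23448487 -1.58216598] [[-0.331  0.242  0.912]
 [-0.944 -0.072 -0.323]
 [-0.013 -0.968  0.252]]
grasp vs pull in case frame mm [-3.6  3.5 -0.9]
[ 0.45581618 -0.2674625  -0.33859387]
1 5.0 [ 1.9 -0.7 17.6]
2 9.9 [ 3.3 -1.2 17.4]
3 14.9 [ 4.7 -1.7 17. ]
4 19.8 [ 6.1 -2.1 16.6]
5 24.8 [ 7.4 -2.6 16. ]
6 29.8 [ 8.7 -3.1 15.3]
7 34.7 [ 9.9 -3.5 14.5]
8 39.7 [11.  -3.9 13.5]
9 44.6 [12.1 -4.3 12.5]
10 49.6 [13.  -4.6 11.4]
11 54.5 [13.9 -4.9 10.2]
12 59.5 [14.7 -5.2  8.9]
13 64.5 [15.3 -5.4  7.6]
14 69.4 [15.9 -5.6  6.2]
15 74.4 [16.3 -5.7  4.7]
16 79.3 [16.6 -5.9  3.2]
17 84.3 [16.8 -5.9  1.7]
18 89.2 [16.9 -5.9  0.2]
19 94.2 [16.8 -5.9 -1.3]
20 99.2 [16.6 -5.8 -2.8]
21 104.1 [16.3 -5.7 -4.3]
22 109.1 [15.9 -5.6 -5.7]
23 114.0 [15.3 -5.4 -7.1]
24 119.0 [14.7 -5.2 -8.5]
end [ 0.65680648 -0.33798179  0.193873  ]
```

```bash
python3 -m jog '[{"rotation":[-0.33,-0.94,0],"travel":[3.2,3.3,17.6],"jaw":-0.5},{"rotation":[-0.33,-0.94,0],"travel":[3.3,-1.2,17.4],"jaw":-0.5},{"rotation":[-0.33,-0.94,0],"travel":[4.7,-1.7,17],"jaw":-0.5},{"rotation":[-0.33,-0.94,0],"travel":[6.1,-2.1,16.6],"jaw":-0.5},{"rotation":[-0.33,-0.94,0],"travel":[7.4,-2.6,16],"jaw":-0.5},{"rotation":[-0.33,-0.94,0],"travel":[8.7,-3.1,15.3],"jaw":-0.5}]'
python3 - <<'E'
from h import *
im=bot.camera('side'); cv2.imwrite('pics/s3.png',im[:,:,::-1])
o=bot.get_obs(); print(o['ee_pos'],o['tcp_rot'],o['opening'],o['wrist_force'],o['q'])
E
```

```text
time: 3.5
ee_pos: [0.3905, -0.2441, 0.1313]
tcp_rot: [-69.2, 0.3, -109.5]
wrist_force: [9.7, 9.9, -6.8]
opening: 0.0316
[ 0.39192226 -0.24459357  0.13344903] [ -68.93785381    0.25881375 -109.46356844] 0.03151964301613709 [ 7.30742256 13.25026345 -1.76346859] [-35.65562014 -29.50135112 -32.47141421  66.79722084   5.98477477
 164.92481654]
```

View pics/s3.png

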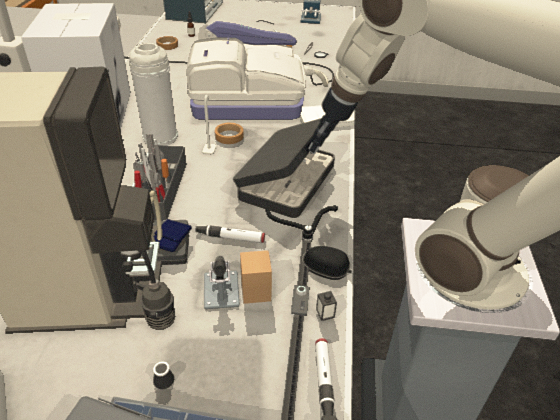

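```bash
python3 -m jog '[{"rotation":[-0.33,-0.94,0],"travel":[10.2,-2.5,14.5],"jaw":-0.5},{"rotation":[-0.33,-0.94,0],"travel":[11,-3.9,13.5],"jaw":-0.5},{"rotation":[-0.33,-0.94,0],"travel":[12.1,-4.3,12.5],"jaw":-0.5},{"rotation":[-0.33,-0.94,0],"travel":[13,-4.6,11.4],"jaw":-0.5},{"rotation":[-0.33,-0.94,0],"travel":[13.9,-4.9,10.2],"jaw":-0.5},{"rotation":[-0.33,-0.94,0],"travel":[14.7,-5.2,8.9],"jaw":-0.5},{"rotation":[-0.33,-0.94,0],"travel":[15.3,-5.4,7.6],"jaw":-0.5},{"rotation":[-0.33,-0.94,0],"travel":[15.9,-5.6,6.2],"jaw":-0.5}]' 
python3 -m jog '[{"rotation":[-0.33,-0.94,0],"travel":[16.3,-5.7,4.7],"jaw":-0.5},{"rotation":[-0.33,-0.94,0],"travel":[16.6,-5.9,3.2],"jaw":-0.5},{"rotation":[-0.33,-0.94,0],"travel":[16.8,-5.9,1.7],"jaw":-0.5},{"rotation":[-0.33,-0.94,0],"travel":[16.9,-5.9,0.2],"jaw":-0.5}]'
python3 - <<'E'
from h import *
im=bot.camera('side'); cv2.imwrite('pics/s4.png',im[:,:,::-1])
o=bot.get_obs(); print(o['ee_pos'],o['tcp_rot'],o['opening'],o['wrist_force'],o['q'])
E
```

```text
time: 4.55
ee_pos: [0.4966, -0.2802, 0.2157]
tcp_rot: [-61.2, 0.3, -109.4]
wrist_force: [3.3, 14.9, -3.6]
opening: 0.0315
time: 5.05
ee_pos: [0.5639, -0.3032, 0.2261]
tcp_rot: [-57.2, 0.3, -109.3]
wrist_force: [3.5, 16.7, -0.2]
opening: 0.0315
[ 0.5653536  -0.30360616  0.22599841] [ -57.0821313     0.34691255 -109.32259976] 0.03141824960137273 [ 5.25938397 17.0379127   4.18708452] [-31.21403738 -14.77692693 -16.44319542  56.03090828   6.71628029
 170.15818034]
```

View pics/s4.png

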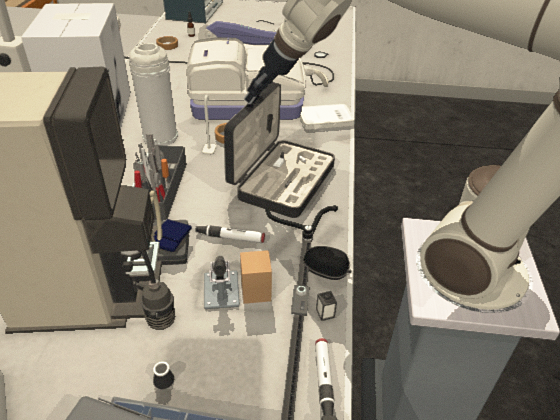

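```bash
python3 -m jog '[{"rotation":[-0.33,-0.94,0],"travel":[16.8,-5.9,-1.3],"jaw":-0.5},{"rotation":[-0.33,-0.94,0],"travel":[16.6,-5.8,-2.8],"jaw":-0.5},{"rotation":[-0.33,-0.94,0],"travel":[16.3,-5.7,-4.3],"jaw":-0.5},{"rotation":[-0.33,-0.94,0],"travel":[15.9,-5.6,-5.7],"jaw":-0.5},{"rotation":[-0.33,-0.94,0],"travel":[15.3,-5.4,-7.1],"jaw":-0.5},{"rotation":[0,0,0],"travel":[0,0,0],"jaw":-0.5}]'
python3 - <<'E'
from h import *
o=bot.get_obs(); print(o['ee_pos'],o['tcp_rot'],o['opening'],o['wrist_force'],o['q'])
E
```

```text
time: 5.85
ee_pos: [0.6461, -0.3311, 0.2053]
tcp_rot: [-52.1, 0.4, -109.2]
wrist_force: [7.4, 17.1, 2.3]
opening: 0.0315
[ 0.64606058 -0.33109094  0.20526353] [ -52.09643401    0.36954659 -109.21173858] 0.03148519425456347 [ 7.41813123 17.11002528  2.32299172] [-29.78256458  -7.29699718 -14.79489729  45.11510768   6.75955055
 171.84554995]
```

```bash
python3 -m jog '[{"rotation":[0,0,0],"travel":[7,-2.6,-4],"jaw":-0.5},{"rotation":[0,0,0],"travel":[7,-2.6,-4],"jaw":-0.5},{"rotation":[0,0,0],"travel":[0,0,0],"jaw":-0.5}]'
python3 - <<'E'
from h import *
import pickle
v=pickle.load(open('res.pkl','rb'))['case'];Rz=R.from_euler('z',v[2]).as_matrix()
o,p,R0=cur(); g=Rz.T@(p-.019*R0[:,1]-[v[0],v[1],0])-[.093,0,.0365]
print(g, np.hypot(g[0],g[2]), 'angle', np.rad2deg(np.arctan2(g[2],-g[0]))-np.rad2deg(np.arctan2(.012-.0009,.203)), o['wrist_force'],p)
E
```

```text
time: 6.22
ee_pos: [0.6598, -0.3357, 0.1973]
tcp_rot: [-52.1, 0.4, -109.2]
wrist_force: [9.0, 19.6, 2.1]
opening: 0.0313
[0.11046347 0.00322533 0.17575225] 0.20758379145453146 angle 119.0203011137477 [ 8.96036642 19.64868859  2.07722902] [ 0.65984738 -0.33573503  0.19725217]
```

```bash
python3 -m jog '[{"rotation":[0,0,0],"travel":[4,-1.4,-2.6],"jaw":-0.5},{"rotation":[0,0,0],"travel":[0,0,0],"jaw":-0.5}]'; python3 -m jog '[{"rotation":[0,0,0],"travel":[3,-1.1,-2.0],"jaw":-0.5},{"rotation":[0,0,0],"travel":[0,0,0],"jaw":-0.5}]'
```

```text
time: 6.48
ee_pos: [0.6627, -0.3367, 0.1958]
tcp_rot: [-52.2, 0.4, -109.2]
wrist_force: [-7.6, 25.9, 10.7]
opening: 0.0312
time: 6.72
ee_pos: [0.6654, -0.3377, 0.1946]
tcp_rot: [-52.2, 0.4, -109.2]
wrist_force: [-17.0, 28.8, 17.1]
opening: 0.031
```

```bash
python3 -m jog '[{"rotation":[0,0,0],"travel":[0,0,0],"jaw":0.2},{"rotation":[0,0,0],"travel":[0,0,0],"jaw":0.2},{"rotation":[0,0,0],"travel":[-15,5,20],"jaw":0.2},{"rotation":[0,0,0],"travel":[-30,11,40],"jaw":0.2},{"rotation":[0,0,0],"travel":[-40,30,20],"jaw":0.5},{"rotation":[0,0,0],"travel":[-40,30,20],"jaw":0.8}]'
python3 - <<'E'
from h import *
for c in ('scene','side'):
    im=bot.camera(c); cv2.imwrite(f'pics/{c}5.png',im[:,:,::-1])
E
```

```text
time: 7.48
ee_pos: [0.5382, -0.2651, 0.2922]
tcp_rot: [-52.2, 0.1, -109.7]
wrist_force: [0.0, 0.3, 1.8]
opening: 0.0768
```

View pics/scene5.png

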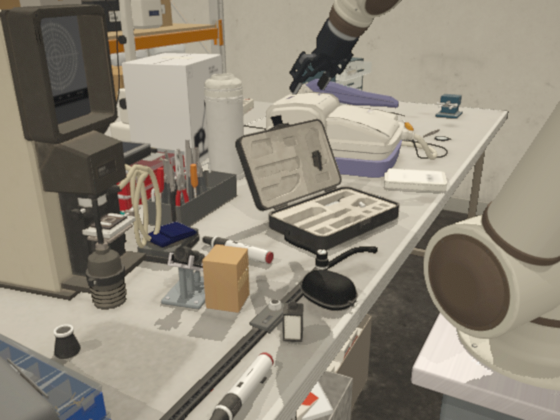

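View pics/side5.png

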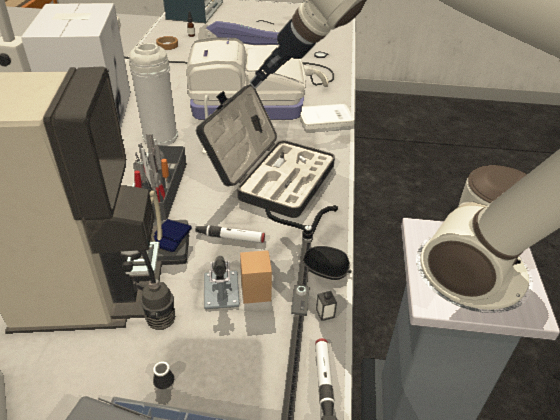

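Run:
```python
from h import *
import pickle
m=pickle.load(open('m.pkl','rb')); v=pickle.load(open('res.pkl','rb'))['case'];Rz=R.from_euler('z',v[2]).as_matrix()
for c in ('scene','side'):
    im=cv2.imread(f'pics/{c}5.png')
    # predicted lid box at angle 2.06 & 1.9
    for th,col in ((2.06,(0,0,255)),(1.95,(255,0,0))):
        P=np.array([[a,b,z] for a in (-.118,-.09) for b in (-.016,.016) for z in (.045,.052)])
        Q=R.from_euler('y',th).apply(P-[.093,0,.0365])+[.093,0,.0365]
        W=Q@Rz.T+[v[0],v[1],0]
        cv2.polylines(im,[cv2.convexHull(np.round(proj(W,m[c])).astype(np.int32))],True,col,1)
        P=np.array([[a,b,z] for a in (-.09,.09) for b in (-.137,.137) for z in (.038,.062)])
        Q=R.from_euler('y',th).apply(P-[.093,0,.0365])+[.093,0,.0365]
        W=Q@Rz.T+[v[0],v[1],0]
        cv2.polylines(im,[cv2.convexHull(np.round(proj(W,m[c])).astype(np.int32))],True,col,1)
    cr=im[90:260,220:410] if c=='scene' else im[70:225,180:345]
    cv2.imwrite(f'pics/{c}_5b.png',cv2.resize(cr,None,fx=3,fy=3,interpolation=cv2.INTER_CUBIC))
```

```text
(no output)
```

View pics/scene_5b.png

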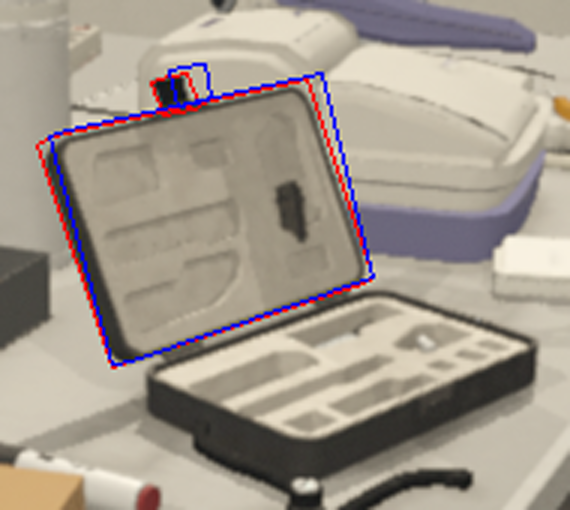

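View pics/side_5b.png

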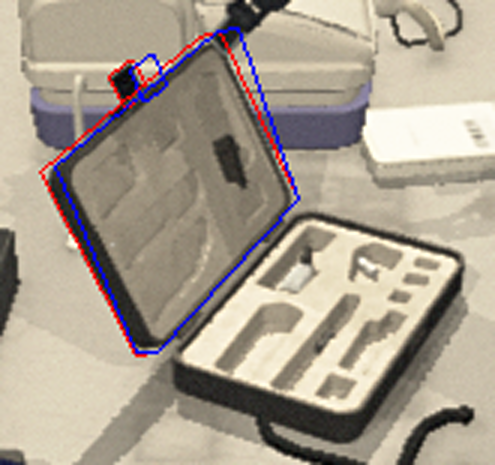

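Run:
```python
from h import *
plan([.50,.07,.29],Rtool(12,0,0))
o,p,R0=cur(); rz=R.from_rotvec([0,0,np.deg2rad(121)]).as_matrix()
print(R.from_matrix(Rtool(12,0,0)@(rz@R0).T).as_rotvec(degrees=True))
```

```text
t 7.58 total travel [-37.7 334.3  -6.4] rot [-30.4  34.6 116.3] n 13 | per row [-2.9 25.7 -0.5] [-2.34  2.66  8.95]
[-37.32097946  -7.77632717   0.60986239]
```

```bash
python3 -m jog '[{"rotation":[-2.34,2.66,8.95],"travel":[-10,25,3],"jaw":1},{"rotation":[-2.34,2.66,8.95],"travel":[-10,25,3],"jaw":1},{"rotation":[-2.34,2.66,8.95],"travel":[-10,25,3],"jaw":1},{"rotation":[-2.34,2.66,8.95],"travel":[-8,25,0],"jaw":1},{"rotation":[-2.34,2.66,8.95],"travel":[0,26,0],"jaw":1},{"rotation":[-2.34,2.66,8.95],"travel":[0,26,0],"jaw":1},{"rotation":[-2.34,2.66,8.95],"travel":[0,26,0],"jaw":1}]'
python3 -m jog '[{"rotation":[-2.34,2.66,8.95],"travel":[0,26,0],"jaw":1},{"rotation":[-2.34,2.66,8.95],"travel":[0,26,0],"jaw":1},{"rotation":[-2.34,2.66,8.95],"travel":[0,26,-3],"jaw":1},{"rotation":[-2.34,2.66,8.95],"travel":[0,26,-3],"jaw":1},{"rotation":[-2.34,2.66,8.95],"travel":[0,26,-3],"jaw":1},{"rotation":[-2.34,2.66,8.95],"travel":[0,26,-3],"jaw":1},{"rotation":[0,0,0],"travel":[0,0,0],"jaw":1},{"rotation":[0,0,0],"travel":[0,0,0],"jaw":1}]'
cat >> h.py <<'E'
def snap(name,cam='wrist'):
    p=bot.camera_params(cam); im=bot.camera(cam); cv2.imwrite(f'pics/{name}.png',im[:,:,::-1]); return im,p
E
python3 - <<'E'
from h import *
import pickle
im,p=snap('w6'); d={'p':p}
print(bot.get_obs()['ee_pos'],bot.get_obs()['q'].round(1))
for t in ('carton','head','stand','otoscope'):
    r=bot.trace('wrist',t)
    for k in r[:1]: print(t,k['score'],k['xy'],k['mask'].sum()); d[t]=k['mask']
pickle.dump(d,open('w6.pkl','wb'))
E
```

```text
time: 8.45
ee_pos: [0.502, -0.087, 0.3]
tcp_rot: [-73.2, -11.1, -43.7]
wrist_force: [0.1, -0.3, 0.2]
opening: 0.0852
time: 9.45
ee_pos: [0.5021, 0.0688, 0.2877]
tcp_rot: [-90.4, 0.1, 11.9]
wrist_force: [0.3, 0.5, -0.1]
opening: 0.0857
[0.50192343 0.06849106 0.28802971] [  8.    0.7  12.  101.3  -0.4  86.1]
carton 0.61 [276.5, 97.6] 4836
head 0.64 [356.1, 107.8] 2196
stand 0.76 [333.8, 102.3] 4250
otoscope 0.88 [320.2, 240.6] 2547
```

View pics/w6.png

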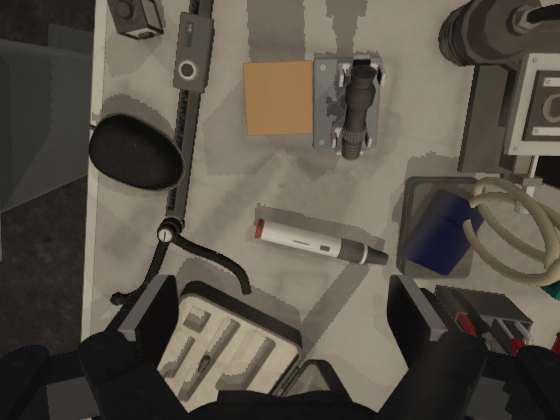

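Run:
```python
from h import *
import pickle
from scipy.optimize import differential_evolution
m=pickle.load(open('m.pkl','rb'));w=pickle.load(open('w6.pkl','rb')); res=pickle.load(open('res.pkl','rb'))
L=[(m['scene','carton'],m['scene']),(m['side','carton'],m['side']),(w['carton'],w['p'])]
lo,hi=[-.031,-.0305,0],[.031,.0305,.094]
def fit(L):
    def cost(v):
        return sum(1-(M&(H:=hullmask(boxpts(*v,lo,hi),p))).sum()/(M|H).sum() for M,p in L)
    r=differential_evolution(cost,[(.43,.54),(.08,.19),(-.5,.6)],seed=1,maxiter=60,popsize=12,tol=1e-6); print(r.x.round(4),np.rad2deg(r.x[2]).round(1),r.fun); return r.x
fit(L[:2]);fit(L[2:]);v=fit(L); res['carton']=v; pickle.dump(res,open('res.pkl','wb'))
vis=cv2.imread('pics/w6.png')
for M,c in ((w['carton'],(0,255,0)),(w['head'],(255,255,0)),(w['stand'],(0,255,255))):
    cs,_=cv2.findContours(M.astype(np.uint8),0,1); cv2.drawContours(vis,cs,-1,c,1)
cv2.polylines(vis,[cv2.convexHull(np.round(proj(boxpts(*v,lo,hi),w['p'])).astype(np.int32))],True,(0,0,255),1)
cv2.imwrite('pics/w6b.png',cv2.resize(vis[30:180,220:410],None,fx=4,fy=4,interpolation=cv2.INTER_CUBIC))
# stand foot corners on z=.008
for uv in ([314,57],[379,56],[314,150]): print(onz(uv,w['p'],.008))
```

```text
[0.4834 0.1366 0.2109] 12.1 0.13679836691555358
[0.486  0.1361 0.2369] 13.6 0.05588120359515436
[0.4842 0.1358 0.2363] 13.5 0.21770495468797368
[0.51336231 0.18319422 0.008     ]
[0.58160737 0.19857349 0.008     ]
[0.53672543 0.08556125 0.008     ]
```

View pics/w6b.png

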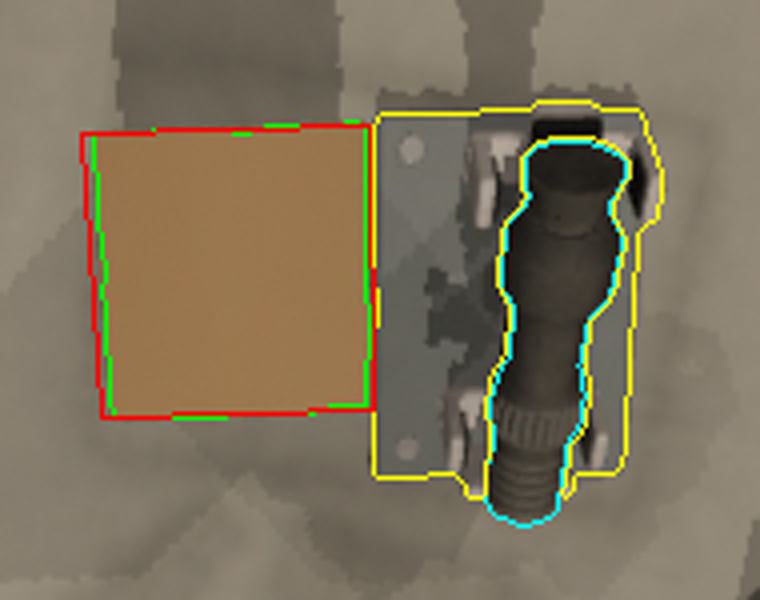

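```bash
python3 - <<'E'
from h import *
plan([.486,.136,.165],Rtool(103.5,0,0))
E
python3 -m jog '[{"rotation":[0,0,10.2],"travel":[-2,8,-10],"jaw":1},{"rotation":[0,0,10.2],"travel":[-2,8,-10],"jaw":1},{"rotation":[0,0,10.2],"travel":[-2,8,-10],"jaw":1},{"rotation":[0,0,10.2],"travel":[-2,8,-10],"jaw":1},{"rotation":[0,0,10.2],"travel":[-2,8,-10],"jaw":1},{"rotation":[0,0,10.2],"travel":[-2,8,-10],"jaw":1},{"rotation":[0,0,10.2],"travel":[-2,8,-20],"jaw":1},{"rotation":[0,0,10.2],"travel":[-1,6,-22],"jaw":1}]'
python3 -m jog '[{"rotation":[0,0,10.2],"travel":[-1,5.5,-22],"jaw":1},{"rotation":[0,0,0],"travel":[0,0,0],"jaw":1},{"rotation":[0,0,0],"travel":[0,0,0],"jaw":1}]'
python3 - <<'E'
from h import *
plan([.486,.136,.041],Rtool(103.5,0,0)); snap('w7')
E
```

```text
t 9.70 total travel [ -15.6   67.4 -123.4] rot [ 0.2  0.4 91.6] n 9 | per row [ -1.7   7.5 -13.7] [ 0.03  0.04 10.18]
time: 10.7
ee_pos: [0.4867, 0.1312, 0.1859]
tcp_rot: [-90.5, 0.0, 93.9]
wrist_force: [-0.3, -0.5, -0.5]
opening: 0.0853
time: 11.08
ee_pos: [0.4859, 0.1366, 0.1651]
tcp_rot: [-90.5, 0.1, 103.6]
wrist_force: [0.2, 0.1, 0.1]
opening: 0.0857
t 11.07 total travel [ 1.000e-01 -6.000e-01 -1.241e+02] rot [-0.   0.5 -0.1] n 3 | per row [  0.   -0.2 -41.4] [-0.02  0.15 -0.02]
```

View pics/w7.png

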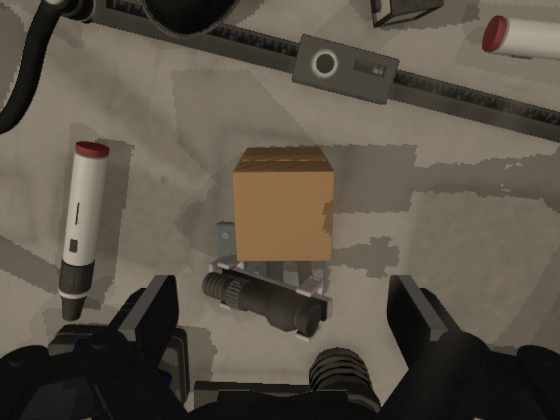

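```bash
python3 -m jog '[{"rotation":[0,0,0],"travel":[0,0,-35],"jaw":1},{"rotation":[0,0,0],"travel":[0,0,-35],"jaw":1},{"rotation":[0,0,0],"travel":[0,0,-34],"jaw":1},{"rotation":[0,0,0],"travel":[0,0,-20],"jaw":1},{"rotation":[0,0,0],"travel":[0,0,0],"jaw":0},{"rotation":[0,0,0],"travel":[0,0,0],"jaw":0},{"rotation":[0,0,0],"travel":[0,0,0],"jaw":0},{"rotation":[0,0,0],"travel":[0,0,0],"jaw":0}]' 25
```

```text
time: 12.12
ee_pos: [0.4862, 0.1369, 0.0409]
tcp_rot: [-90.5, 0.1, 103.8]
wrist_force: [1.6, -0.6, 2.8]
opening: 0.0618
```

```bash
python3 -m jog '[{"rotation":[0,0,0],"travel":[0,0,12],"jaw":0},{"rotation":[0,0,0],"travel":[-2,8,6],"jaw":0},{"rotation":[0,0,0],"travel":[-6,26,0],"jaw":0},{"rotation":[0,0,0],"travel":[-6,26,0],"jaw":0},{"rotation":[0,0,0],"travel":[-6,26,0],"jaw":0},{"rotation":[0,0,0],"travel":[-5,18,0],"jaw":0},{"rotation":[0,0,0],"travel":[-2,8,-6],"jaw":0},{"rotation":[0,0,0],"travel":[0,0,-8],"jaw":0}]'
python3 -m jog '[{"rotation":[0,0,0],"travel":[0,0,-4],"jaw":0},{"rotation":[0,0,0],"travel":[0,0,0],"jaw":0}]'
```

```text
time: 13.12
ee_pos: [0.4585, 0.249, 0.0435]
tcp_rot: [-90.4, 0.1, 103.9]
wrist_force: [-0.2, -0.5, -0.9]
opening: 0.0616
time: 13.38
ee_pos: [0.4585, 0.2484, 0.0409]
tcp_rot: [-90.4, 0.0, 103.8]
wrist_force: [-5.3, 0.6, 11.2]
opening: 0.062
```

```bash
python3 -m jog '[{"rotation":[0,0,0],"travel":[0,0,0],"jaw":1},{"rotation":[0,0,0],"travel":[0,0,0],"jaw":1},{"rotation":[0,0,0],"travel":[0,0,0],"jaw":1},{"rotation":[0,0,0],"travel":[0,0,0],"jaw":1},{"rotation":[0,0,0],"travel":[0,0,40],"jaw":1},{"rotation":[0,0,0],"travel":[0,0,50],"jaw":1},{"rotation":[0,0,0],"travel":[0,0,50],"jaw":1},{"rotation":[0,0,0],"travel":[0,0,20],"jaw":1}]'
python3 - <<'E'
from h import *
import pickle
m={}
for c in('scene','side'):
    im,p=snap(c+'8',c)
    r=bot.trace(c,'head'); print(c,[(k['score'],k['xy'],k['mask'].sum()) for k in r[:2]]); 
    m[c]=(r[0]['mask'] if r else None,p)
pickle.dump(m,open('h8.pkl','wb'))
# point up hand: head centre
plan([.545,.07,.21],Rtool(13.5,0,0))
E
```

```text
time: 14.38
ee_pos: [0.4594, 0.2492, 0.2033]
tcp_rot: [-90.6, 0.0, 103.8]
wrist_force: [-0.4, -0.5, 0.1]
opening: 0.0856
scene [(0.93, [187.4, 251.4], np.int64(344))]
side [(0.5, [218.0, 265.5], np.int64(222)), (0.5, [220.2, 290.3], np.int64(1228))]
t 14.57 total travel [  86.4 -178.8   10.8] rot [  0.3   0.3 -90.3] n 9 | per row [  9.6 -19.9   1.2] [  0.03   0.03 -10.04]
```

View pics/scene8.png

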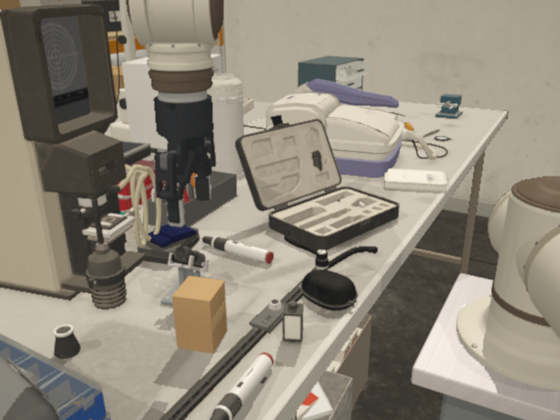

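Run:
```python
from h import *
import pickle
w=pickle.load(open('w6.pkl','rb'))
C=np.array([.561,.143,.060]); az=np.deg2rad(103.5); t=np.deg2rad(32)
sx=np.array([np.cos(az),np.sin(az),0]); up=np.cos(t)*sx+[0,0,np.sin(t)]; n=-np.sin(t)*sx+[0,0,np.cos(t)]; lat=np.cross(n,up)
vis=cv2.imread('pics/w6.png')
for h in (0,.014,.028):
    for s in (-.05,0,.05):
        q=proj(C+s*up+h*n,w['p'])[0]; cv2.circle(vis,tuple(np.round(q).astype(int).tolist()),1,(0,0,255),-1)
H=np.array([C+a*up+b*lat+.014*n for a in(-.048,.048) for b in (-.0135,.0135)])
cv2.polylines(vis,[cv2.convexHull(np.round(proj(H,w['p'])).astype(np.int32))],True,(0,255,0),1)
cv2.imwrite('pics/w6c.png',cv2.resize(vis[30:180,220:410],None,fx=4,fy=4,interpolation=cv2.INTER_CUBIC))
Rt=Rtool(13.5,32,103.5); print(Rt.round(3))
G=C+.0145*n-.004*up+.019*Rt[:,1]; print('grasp',G)
plan(G-.09*Rt[:,1],Rt)
```

```text
[[ 0.972 -0.124 -0.198]
 [ 0.233  0.515  0.825]
 [ 0.    -0.848  0.53 ]]
grasp [0.56123521 0.14202028 0.05406411]
t 14.57 total travel [ 113.8 -153.2  -68.8] rot [ 18.7  30.6 -87.7] n 10 | per row [ 11.4 -15.3  -6.9] [ 1.87  3.06 -8.77]
```

View pics/w6c.png

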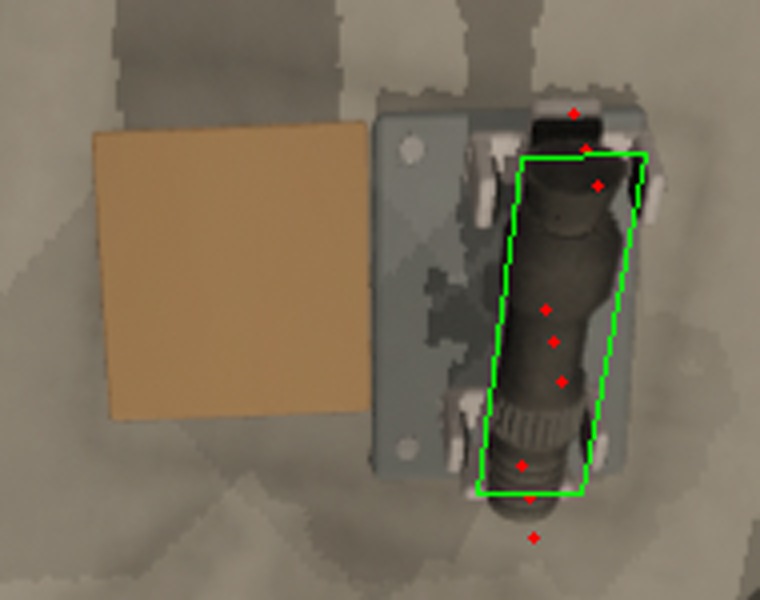

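```bash
python3 -m jog '[{"rotation":[1.87,3.06,-8.77],"travel":[11.4,-15.3,5],"jaw":0.6},{"rotation":[1.87,3.06,-8.77],"travel":[11.4,-15.3,5],"jaw":0.4},{"rotation":[1.87,3.06,-8.77],"travel":[11.4,-15.3,0],"jaw":0.25},{"rotation":[1.87,3.06,-8.77],"travel":[11.4,-15.3,0],"jaw":0.25},{"rotation":[1.87,3.06,-8.77],"travel":[11.4,-15.3,0],"jaw":0.25},{"rotation":[1.87,3.06,-8.77],"travel":[11.4,-15.3,0],"jaw":0.25},{"rotation":[1.87,3.06,-8.77],"travel":[11.4,-15.3,-15],"jaw":0.25},{"rotation":[1.87,3.06,-8.77],"travel":[11.4,-15.3,-20],"jaw":0.25}]'
python3 -m jog '[{"rotation":[1.87,3.06,-8.77],"travel":[11.4,-15.3,-22],"jaw":0.25},{"rotation":[1.87,3.06,-8.77],"travel":[11.4,-15.3,-22],"jaw":0.25},{"rotation":[0,0,0],"travel":[0,0,0],"jaw":0.25},{"rotation":[0,0,0],"travel":[0,0,0],"jaw":0.25}]'
python3 - <<'E'
from h import *
Rt=Rtool(13.5,32,103.5); G=np.array([.56123521,.14202028,.05406411])
im,p=snap('w9'); vis=im[:,:,::-1].copy()
C=np.array([.561,.143,.060]); az=np.deg2rad(103.5); t=np.deg2rad(32)
sx=np.array([np.cos(az),np.sin(az),0]); up=np.cos(t)*sx+[0,0,np.sin(t)]; n=-np.sin(t)*sx+[0,0,np.cos(t)]; lat=np.cross(n,up)
H=np.array([C+a*up+b*lat+.014*n for a in(-.048,.048) for b in (-.0135,.0135)])
cv2.polylines(vis,[cv2.convexHull(np.round(proj(H,p)).astype(np.int32))],True,(0,255,0),1)
cv2.imwrite('pics/w9b.png',vis); print(p['view'].round(3).tolist())
plan(G,Rt)
E
```

```text
time: 15.58
ee_pos: [0.5498, 0.1258, 0.1729]
tcp_rot: [-63.7, -4.1, 31.0]
wrist_force: [0.3, 0.2, -0.8]
opening: 0.0532
time: 16.08
ee_pos: [0.5721, 0.0961, 0.1307]
tcp_rot: [-58.0, 0.0, 13.6]
wrist_force: [-0.3, 0.3, 0.7]
opening: 0.0532
[[0.972, 0.236, -0.0, -0.579], [-0.228, 0.943, 0.242, -0.022], [0.057, -0.235, 0.97, -0.298], [0.0, 0.0, 0.0, 1.0]]
t 16.12 total travel [-11.2  45.6 -77.3] rot [ 0.1  0.1 -0.2] n 2 | per row [ -5.6  22.8 -38.7] [ 0.03  0.03 -0.08]
```

View pics/w9b.png

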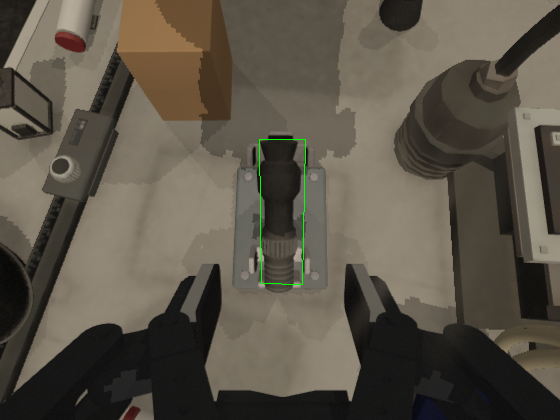

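```bash
python3 -m jog '[{"rotation":[0,0,0],"travel":[-4.5,16,-27],"jaw":0.25},{"rotation":[0,0,0],"travel":[-4.5,16,-27],"jaw":0.25},{"rotation":[0,0,0],"travel":[-4,13,-23],"jaw":0.25},{"rotation":[0,0,0],"travel":[0,0,0],"jaw":0.25}]'
python3 - <<'E'
from h import *
snap('w10'); print(bot.get_obs()['ee_pos'])
E
```

```text
time: 16.62
ee_pos: [0.5584, 0.1423, 0.0535]
tcp_rot: [-58.0, 0.1, 13.7]
wrist_force: [-0.1, -1.7, -0.4]
opening: 0.0536
[0.55926469 0.14167421 0.05473681]
```

View pics/w10.png

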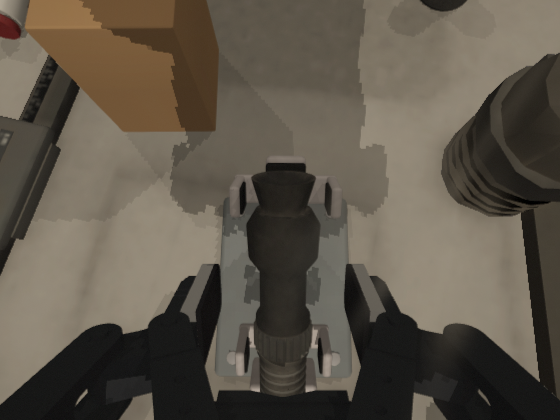

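```bash
python3 -m jog '[{"rotation":[0,0,0],"travel":[0,0,0],"jaw":-1},{"rotation":[0,0,0],"travel":[0,0,0],"jaw":-1},{"rotation":[0,0,0],"travel":[0,0,0],"jaw":-1},{"rotation":[0,0,0],"travel":[0,0,0],"jaw":-1}]' 40
python3 - <<'E'
from h import *
snap('w11'); o=bot.get_obs(); print(o['ee_pos'],o['opening'],o['wrist_force'])
E
```

```text
time: 17.18
ee_pos: [0.5604, 0.1406, 0.0552]
tcp_rot: [-58.0, -0.1, 13.5]
wrist_force: [0.2, -2.5, 7.9]
opening: 0.0225
[0.56037009 0.14060069 0.05520875] 0.022535742897750777 [ 0.29449252 -1.33395166  5.89670492]
```

View pics/w11.png

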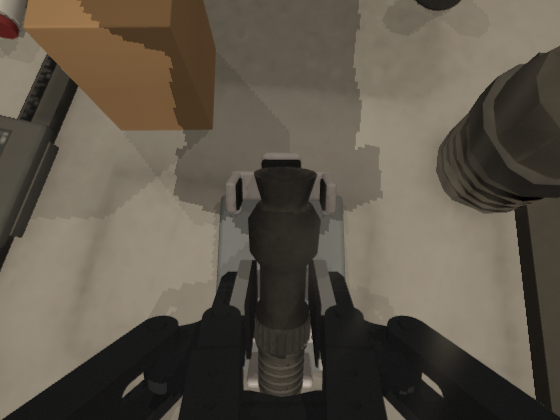

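```bash
python3 -m jog '[{"rotation":[0,0,0],"travel":[2,-8,14],"jaw":-1},{"rotation":[0,0,0],"travel":[4,-15,25],"jaw":-1},{"rotation":[0,0,0],"travel":[4,-16,40],"jaw":-1},{"rotation":[0,0,0],"travel":[0,0,45],"jaw":-1}]'
python3 - <<'E'
from h import *
import pickle
v=pickle.load(open('res.pkl','rb'))['case'];Rz=R.from_euler('z',v[2]).as_matrix()
rc=Rz@[.032,.0655,.008]+[v[0],v[1],0]; print(rc)
plan([rc[0],rc[1],.15],Rtool(np.rad2deg(v[2]),0,0))
o=bot.get_obs(); print(o['opening'],o['wrist_force']); snap('w12')
E
```

```text
time: 17.73
ee_pos: [0.5696, 0.1002, 0.1792]
tcp_rot: [-58.1, 0.1, 13.4]
wrist_force: [0.8, -0.3, -1.3]
opening: 0.0224
[ 0.50775586 -0.21631057  0.008     ]
t 17.73 total travel [ -61.9 -316.5  -29.2] rot [-32.3   1.6 -31.9] n 6 | per row [-10.3 -52.7  -4.9] [-5.39  0.27 -5.32]
0.022417724876409043 [ 0.83830798 -0.32387762 -1.32773279]
```

View pics/w12.png

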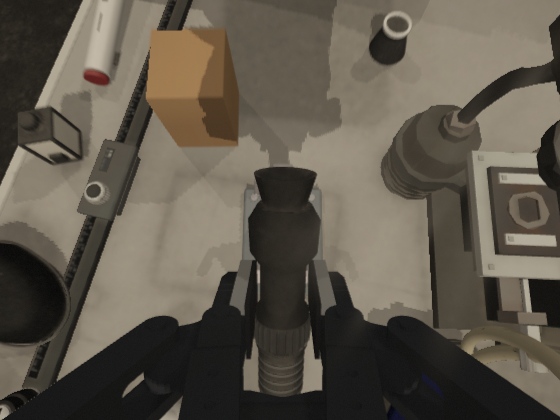

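```bash
python3 -m jog '[{"rotation":[-4.04,0.2,-4],"travel":[-7.7,-39.6,0],"jaw":-1},{"rotation":[-4.04,0.2,-4],"travel":[-7.7,-39.6,0],"jaw":-1},{"rotation":[-4.04,0.2,-4],"travel":[-7.7,-39.6,0],"jaw":-1},{"rotation":[-4.04,0.2,-4],"travel":[-7.7,-39.6,0],"jaw":-1},{"rotation":[-4.04,0.2,-4],"travel":[-7.7,-39.6,0],"jaw":-1},{"rotation":[-4.04,0.2,-4],"travel":[-7.7,-39.6,-6],"jaw":-1},{"rotation":[-4.04,0.2,-4],"travel":[-7.7,-39.6,-10],"jaw":-1},{"rotation":[-4.04,0.2,-4],"travel":[-8,-39.3,-13],"jaw":-1}]'
python3 -m jog '[{"rotation":[0,0,0],"travel":[0,0,0],"jaw":-1},{"rotation":[0,0,0],"travel":[0,0,0],"jaw":-1}]'
python3 - <<'E'
from h import *
import pickle
v=pickle.load(open('res.pkl','rb'))['case']
im,p=snap('w13'); vis=im[:,:,::-1].copy()
for lo,hi in (([.006,.0,.030],[.058,.131,.030]),([-.09,-.137,.036],[.093,.137,.036])):
    cv2.polylines(vis,[cv2.convexHull(np.round(proj(boxpts(*v,lo,hi),p)).astype(np.int32))],True,(0,0,255),1)
cv2.imwrite('pics/w13b.png',vis); print(cur()[1])
for c in('scene','side'): snap(c+'13',c)
E
```

```text
time: 18.77
ee_pos: [0.5072, -0.2165, 0.1497]
tcp_rot: [-90.1, -0.1, -19.5]
wrist_force: [1.4, 0.2, -1.1]
opening: 0.0225
time: 19.02
ee_pos: [0.5077, -0.2145, 0.1496]
tcp_rot: [-89.9, -0.0, -19.3]
wrist_force: [-0.3, 0.1, -1.3]
opening: 0.0226
[ 0.50789902 -0.21434343  0.14959411]
```

View pics/w13b.png

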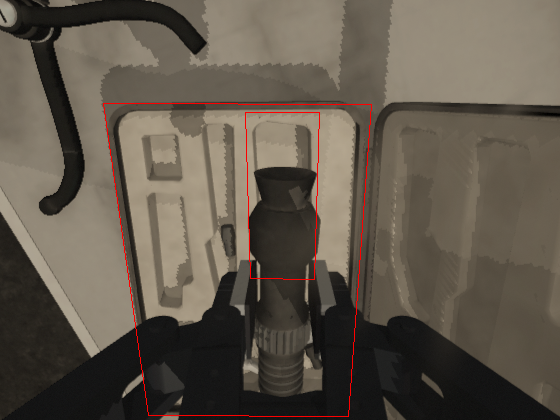

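View pics/scene13.png

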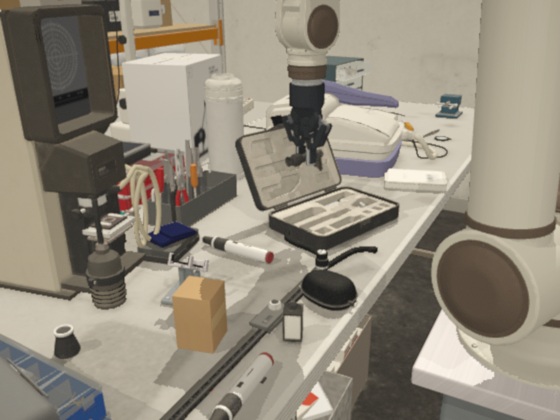

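```bash
python3 -m jog '[{"rotation":[0,0,0],"travel":[0,-1,-35],"jaw":-1},{"rotation":[0,0,0],"travel":[0,0,-35],"jaw":-1},{"rotation":[0,0,0],"travel":[0,0,-26],"jaw":-1},{"rotation":[0,0,0],"travel":[0,0,0],"jaw":-1},{"rotation":[0,0,0],"travel":[0,0,0],"jaw":-1}]'
python3 - <<'E'
from h import *
import pickle
v=pickle.load(open('res.pkl','rb'))['case']
im,p=snap('w14'); print(cur()[1])
for c in('scene','side'): snap(c+'14',c)
s=cv2.imread('pics/scene14.png')[110:260,220:410]; cv2.imwrite('pics/scene14c.png',cv2.resize(s,None,fx=4,fy=4,interpolation=cv2.INTER_CUBIC))
E
```

```text
time: 19.8
ee_pos: [0.5084, -0.2156, 0.0544]
tcp_rot: [-90.0, -0.1, -19.3]
wrist_force: [-0.2, -0.4, -0.9]
opening: 0.0225
[ 0.50860821 -0.21579916  0.054662  ]
```

View pics/w14.png

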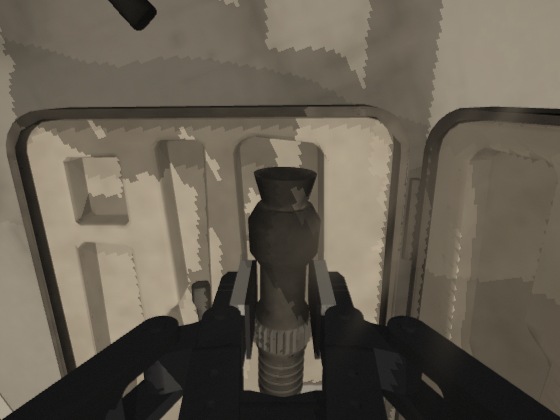

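View pics/scene14c.png

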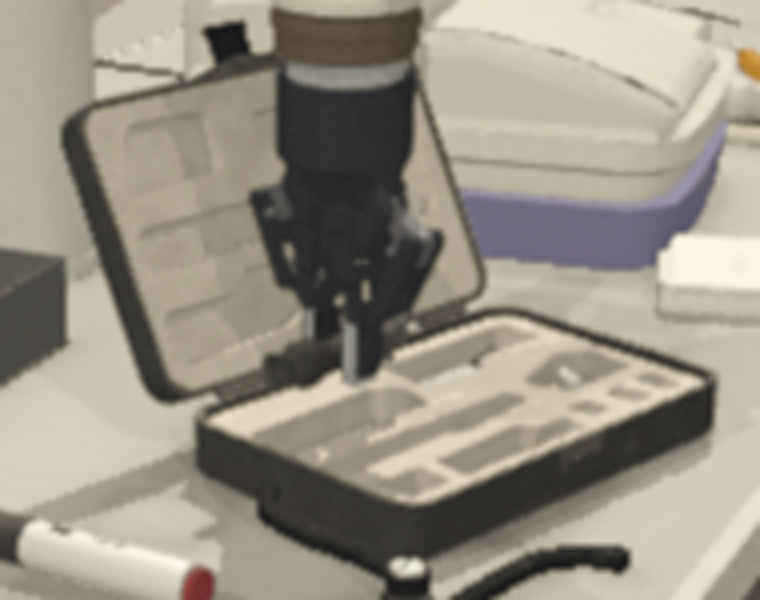

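```bash
python3 -m jog '[{"rotation":[0,0,0],"travel":[-1,0,-12],"jaw":-1},{"rotation":[0,0,0],"travel":[0,0,-12],"jaw":-1},{"rotation":[0,0,0],"travel":[0,0,0],"jaw":-1}]'; python3 -m jog '[{"rotation":[0,0,0],"travel":[0,0,-8],"jaw":-1},{"rotation":[0,0,0],"travel":[0,0,0],"jaw":-1}]'; python3 -m jog '[{"rotation":[0,0,0],"travel":[0,0,-6],"jaw":-1},{"rotation":[0,0,0],"travel":[0,0,0],"jaw":-1}]'
```

```text
time: 20.32
ee_pos: [0.5057, -0.2153, 0.0273]
tcp_rot: [-90.0, 0.1, -19.3]
wrist_force: [0.1, 0.2, -0.8]
opening: 0.0225
time: 20.58
ee_pos: [0.5064, -0.2155, 0.0203]
tcp_rot: [-90.0, 0.0, -19.3]
wrist_force: [-0.3, 0.3, -0.3]
opening: 0.0224
time: 20.82
ee_pos: [0.5068, -0.2157, 0.0147]
tcp_rot: [-90.0, -0.0, -19.3]
wrist_force: [1.7, -0.7, -1.1]
opening: 0.0226
```

```bash
python3 -m jog '[{"rotation":[0,0,0],"travel":[0.5,0,-3],"jaw":-1},{"rotation":[0,0,0],"travel":[0,0,0],"jaw":-1}]'; python3 -m jog '[{"rotation":[0,0,0],"travel":[0,0,-2],"jaw":-1},{"rotation":[0,0,0],"travel":[0,0,0],"jaw":-1}]';  python3 - <<'E'
from h import *
snap('w15')
E
```

```text
time: 21.08
ee_pos: [0.507, -0.2156, 0.0117]
tcp_rot: [-90.0, -0.0, -19.3]
wrist_force: [0.3, -0.4, -0.6]
opening: 0.0226
time: 21.32
ee_pos: [0.5071, -0.2156, 0.0098]
tcp_rot: [-90.0, -0.0, -19.3]
wrist_force: [-0.4, -0.2, -1.7]
opening: 0.0224
```

View pics/w15.png

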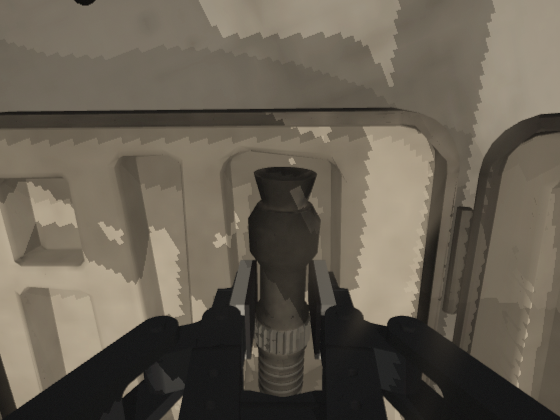

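```bash
python3 -m jog '[{"rotation":[0,0,0],"travel":[0,0,0],"jaw":-0.38},{"rotation":[0,0,0],"travel":[0,0,0],"jaw":-0.3},{"rotation":[0,0,0],"travel":[0,0,0],"jaw":-0.27},{"rotation":[0,0,0],"travel":[0,0,0],"jaw":-0.27}]' 20;  python3 - <<'E'
from h import *
snap('w16')
E
```

```text
time: 21.88
ee_pos: [0.5076, -0.2158, 0.0099]
tcp_rot: [-90.0, -0.1, -19.3]
wrist_force: [5.3, -3.0, -6.2]
opening: 0.0252
```

View pics/w16.png

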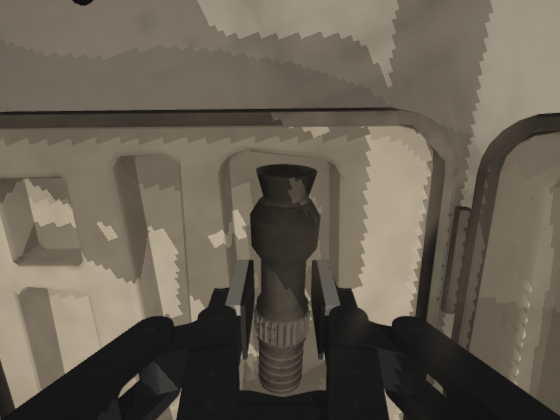

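```bash
python3 -m jog '[{"rotation":[0,0,0],"travel":[0,0,0],"jaw":-0.4},{"rotation":[0,0,0],"travel":[0,0,4],"jaw":-0.4},{"rotation":[0,0,0],"travel":[0,0,4],"jaw":-0.4},{"rotation":[0,0,0],"travel":[0,0,0],"jaw":-0.4}]';  python3 - <<'E'
from h import *
snap('w17')
E
```

```text
time: 22.42
ee_pos: [0.5076, -0.2157, 0.0172]
tcp_rot: [-90.0, -0.0, -19.3]
wrist_force: [7.8, -2.3, -12.8]
opening: 0.0256
```

View pics/w17.png

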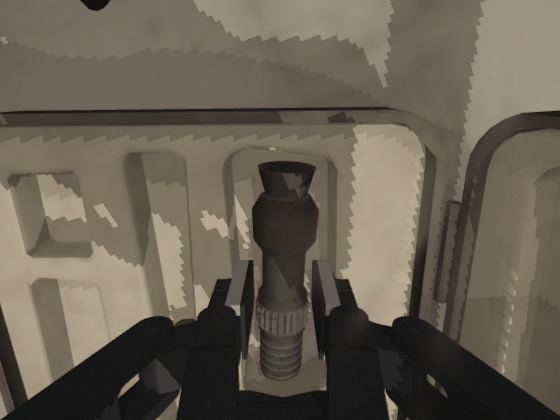

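```bash
python3 -m jog '[{"rotation":[0,0,0],"travel":[-0.5,0,0],"jaw":-0.43},{"rotation":[0,0,0],"travel":[0,0,5],"jaw":-0.43},{"rotation":[0,0,0],"travel":[0,0,10],"jaw":-0.43},{"rotation":[0,0,0],"travel":[0,0,15],"jaw":-0.2},{"rotation":[0,0,0],"travel":[0,0,40],"jaw":0},{"rotation":[0,0,0],"travel":[0,0,50],"jaw":0},{"rotation":[0,0,0],"travel":[0,0,0],"jaw":0},{"rotation":[0,0,0],"travel":[0,0,0],"jaw":0}]';  python3 - <<'E'
from h import *
import pickle
v=pickle.load(open('res.pkl','rb'))['case']
im,p=snap('w18'); vis=im[:,:,::-1].copy()
for c in('scene','side'): snap(c+'18',c)
r=bot.trace('wrist','head'); print([(k['score'],k['xy']) for k in r[:1]], cur()[0]['wrist_force'])
for lo,hi in (([.006,.0,.030],[.058,.131,.030]),([.0185,.0115,.022],[.0455,.1075,.022])):
    cv2.polylines(vis,[cv2.convexHull(np.round(proj(boxpts(*v,lo,hi),p)).astype(np.int32))],True,(0,0,255),1)
cv2.imwrite('pics/w18b.png',vis)
s=cv2.imread('pics/scene18.png')[110:260,220:410]; cv2.imwrite('pics/scene18c.png',cv2.resize(s,None,fx=4,fy=4,interpolation=cv2.INTER_CUBIC))
E
```

```text
time: 23.48
ee_pos: [0.5067, -0.2156, 0.1383]
tcp_rot: [-90.0, -0.1, -19.3]
wrist_force: [-0.4, -0.1, -0.9]
opening: 0.0427
[(0.59, [281.7, 188.3])] [-0.35869044  0.40968565 -0.72882233]
```

View pics/w18b.png

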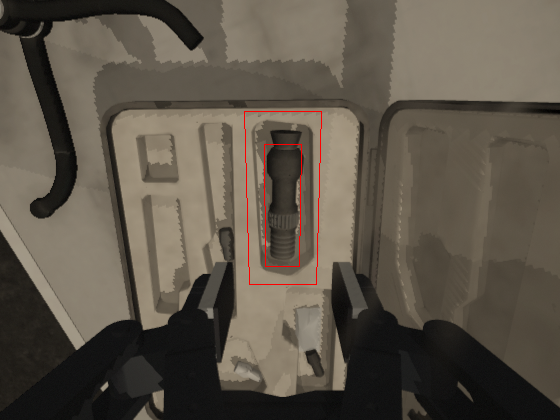

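View pics/scene18c.png

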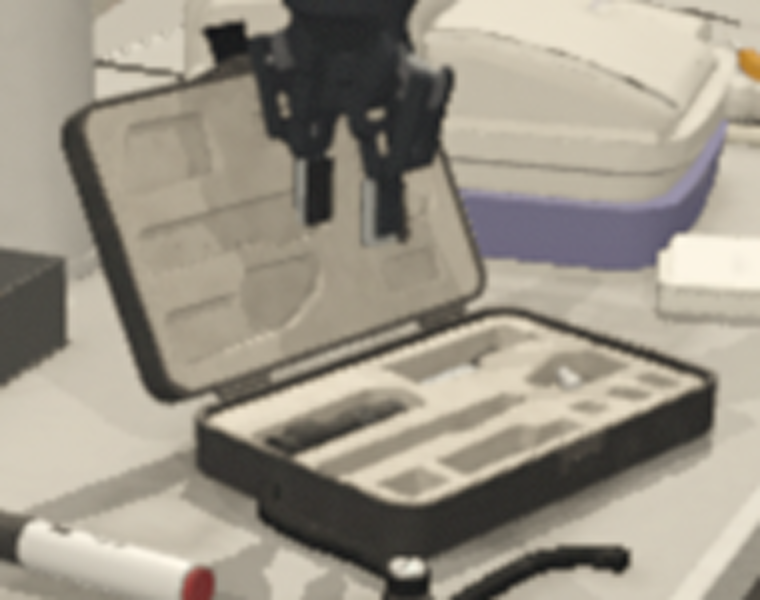

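```bash
python3 -m jog '[{"rotation":[0,0,10.25],"travel":[-5,30,30],"jaw":0.5},{"rotation":[0,0,10.25],"travel":[-5,38,32],"jaw":1},{"rotation":[0,0,10.25],"travel":[-4,40,0],"jaw":1},{"rotation":[0,0,10.25],"travel":[-4,40,0],"jaw":1},{"rotation":[0,0,10.25],"travel":[-4,40,0],"jaw":1},{"rotation":[0,0,10.25],"travel":[-4,40,0],"jaw":1},{"rotation":[0,0,10.25],"travel":[-4,40,0],"jaw":1},{"rotation":[0,0,10.25],"travel":[-4,40,0],"jaw":1}]' 25
python3 -m jog '[{"rotation":[0,0,10.25],"travel":[-4,40,0],"jaw":1},{"rotation":[0,0,10.25],"travel":[-4,40,0],"jaw":1},{"rotation":[0,0,10.25],"travel":[-4,40,0],"jaw":1},{"rotation":[0,0,10.4],"travel":[-2,36,0],"jaw":1},{"rotation":[0,0,0],"travel":[0,0,0],"jaw":1},{"rotation":[0,0,0],"travel":[0,0,0],"jaw":1}]'
python3 - <<'E'
from h import *
plan([.4585,.2484,.165],Rtool(103.8,0,0)); snap('w19')
E
```

```text
time: 24.68
ee_pos: [0.4721, 0.0936, 0.1993]
tcp_rot: [-89.9, -0.0, 63.0]
wrist_force: [-0.0, -0.2, -0.2]
opening: 0.0854
time: 25.42
ee_pos: [0.4585, 0.248, 0.1994]
tcp_rot: [-89.9, -0.0, 103.7]
wrist_force: [0.5, -0.5, 0.2]
opening: 0.0855
t 25.43 total travel [  0.    0.4 -34.4] rot [ 0.  -0.1  0.1] n 1 | per row [  0.    0.4 -34.4] [ 0.02 -0.09  0.08]
```

View pics/w19.png

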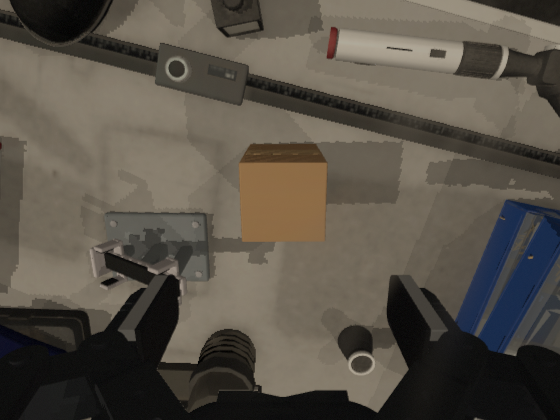

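```bash
python3 -m jog '[{"rotation":[0,0,0],"travel":[0,0,-45],"jaw":1},{"rotation":[0,0,0],"travel":[0,0,-45],"jaw":1},{"rotation":[0,0,0],"travel":[0,0,-45],"jaw":1},{"rotation":[0,0,0],"travel":[0,0,-23],"jaw":1},{"rotation":[0,0,0],"travel":[0,0,0],"jaw":0},{"rotation":[0,0,0],"travel":[0,0,0],"jaw":0},{"rotation":[0,0,0],"travel":[0,0,0],"jaw":0},{"rotation":[0,0,0],"travel":[0,0,0],"jaw":0}]' 25
python3 - <<'E'
from h import *
plan([.4862,.1369,.041],Rtool(103.8,0,0))
E
```

```text
time: 26.48
ee_pos: [0.4591, 0.2485, 0.0428]
tcp_rot: [-90.0, -0.1, 103.8]
wrist_force: [-0.1, -0.3, -1.4]
opening: 0.0621
t 26.48 total travel [  27.1 -111.6   -1.8] rot [-0.1  0.   0. ] n 2 | per row [ 13.5 -55.8  -0.9] [-0.03  0.01  0.  ]
```

```bash
python3 -m jog '[{"rotation":[0,0,0],"travel":[0,0,12],"jaw":0},{"rotation":[0,0,0],"travel":[2,-8,6],"jaw":0},{"rotation":[0,0,0],"travel":[6,-26,0],"jaw":0},{"rotation":[0,0,0],"travel":[6,-26,0],"jaw":0},{"rotation":[0,0,0],"travel":[6,-26,0],"jaw":0},{"rotation":[0,0,0],"travel":[5,-18,0],"jaw":0},{"rotation":[0,0,0],"travel":[2,-7.5,-6],"jaw":0},{"rotation":[0,0,0],"travel":[0,0,-8],"jaw":0}]'
python3 -m jog '[{"rotation":[0,0,0],"travel":[0,0,-4],"jaw":0},{"rotation":[0,0,0],"travel":[0,0,0],"jaw":0}]'
```

```text
time: 27.48
ee_pos: [0.4859, 0.1367, 0.0456]
tcp_rot: [-90.0, -0.1, 103.8]
wrist_force: [0.3, 0.4, -1.2]
opening: 0.0618
time: 27.72
ee_pos: [0.4854, 0.1373, 0.0422]
tcp_rot: [-90.0, -0.0, 103.9]
wrist_force: [-1.8, -2.7, 4.6]
opening: 0.062
```

Table contact; release and rise straight up.

```bash
python3 -m jog '[{"rotation":[0,0,0],"travel":[0,0,0],"jaw":1},{"rotation":[0,0,0],"travel":[0,0,0],"jaw":1},{"rotation":[0,0,0],"travel":[0,0,0],"jaw":1},{"rotation":[0,0,0],"travel":[0,0,0],"jaw":1},{"rotation":[0,0,0],"travel":[0,0,40],"jaw":1},{"rotation":[0,0,0],"travel":[0,0,50],"jaw":1},{"rotation":[0,0,0],"travel":[0,0,50],"jaw":1},{"rotation":[0,0,0],"travel":[0,0,50],"jaw":1}]'
python3 -m jog '[{"rotation":[0,0,0],"travel":[-40,0,20],"jaw":1},{"rotation":[0,0,0],"travel":[-40,0,20],"jaw":1},{"rotation":[0,0,0],"travel":[0,0,0],"jaw":1},{"rotation":[0,0,0],"travel":[0,0,0],"jaw":1}]'
python3 - <<'E'
from h import *
import pickle
from scipy.optimize import differential_evolution
L=[]
for c in('scene','side'):
    im,p=snap(c+'20',c); r=bot.trace(c,'carton'); print(c,r[0]['score'],r[0]['xy']); L.append((r[0]['mask'],p))
    r=bot.recognise(c,'otoscope'); print([ (k['score'],k['xy']) for k in r[:1]])
    r=bot.recognise(c,'head'); print([ (k['score'],k['xy']) for k in r[:1]])
lo,hi=[-.031,-.0305,0],[.031,.0305,.094]
f=lambda v:sum(1-(M&(H:=hullmask(boxpts(*v,lo,hi),p))).sum()/(M|H).sum() for M,p in L)
r=differential_evolution(f,[(.43,.54),(.08,.19),(-.5,.6)],seed=1,maxiter=60,popsize=12,tol=1e-6); print(r.x,r.fun,'start fit .4834 .1366 .211')
E
```

```text
time: 28.72
ee_pos: [0.4855, 0.1368, 0.2337]
tcp_rot: [-90.0, -0.0, 103.8]
wrist_force: [1.1, -0.5, -0.0]
opening: 0.0854
time: 29.22
ee_pos: [0.4061, 0.1369, 0.2718]
tcp_rot: [-90.0, -0.0, 103.8]
wrist_force: [0.5, -0.3, -0.9]
opening: 0.0853
scene 0.95 [223.0, 276.9]
[(0.58, [247.7, 251.3])]
[(0.68, [303.6, 215.7])]
side 0.82 [255.4, 273.7]
[(0.83, [231.5, 231.3])]
[(0.56, [261.9, 184.4])]
[0.48336332 0.13647646 0.20695691] 0.13566853572867854 start fit .4834 .1366 .211
```

View pics/scene20.png

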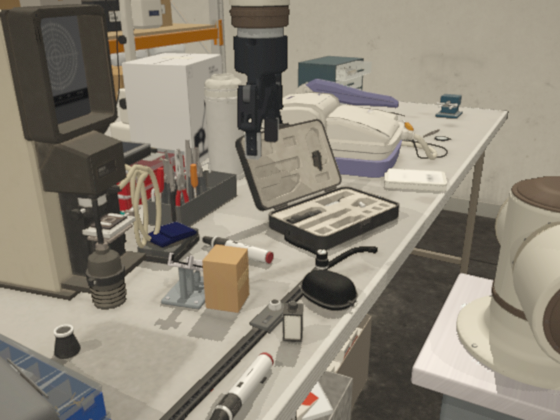

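View pics/side20.png

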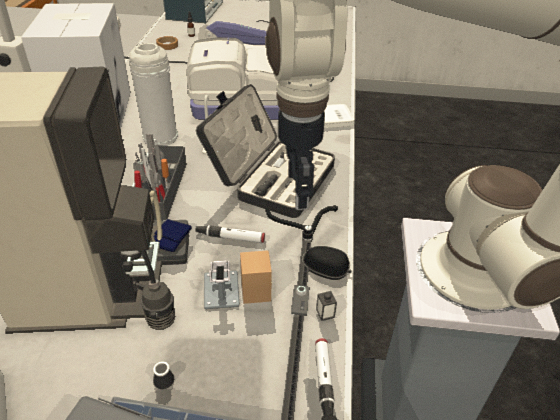

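Carton stands upright where it began (scene ~227,278), the stand is empty, the head lies in the recess (side ~262,185), the lid leans on its stop, and the otoscope has not moved. Handing in.

Run:
```python
from workcell import bot
print(bot.get_obs()['time'], bot.job_done())
```

```text
the job is handed in; nothing more can be done
29.625 None
```

I handed the job in at about 29.6 s, with every step done. No verdict is reported, so this rests on my own checks.

**What I did**
- **Lid:** I opened it by its pull until the wrist force showed it on the stop. I let it go there, and a model drawn at 2.06 rad lined up with the pictures.
- **Carton and head:** I stood the carton 115 mm to the left. I took the head with the gripper tilted to match the slope, laid it in the back-left recess, and put the carton back.

**Last checks**
- **Carton:** it is upright and within about 1 mm of its starting fit in the same two cameras.
- **Head:** the wrist picture after release shows it inside the recess, well centred both ways. I judged that it is fully down from the pictures and did not measure it.
- **Lid and otoscope:** the lid still leans back on its stop, and the otoscope lies where it was as far as the pictures show.
- **Gripper:** it is open and well clear of everything.

**What disagreed**
- **First position of the pull:** it was a few millimetres off because I took the wrist picture while the arm was still settling. The grip showed up to about 35 N sideways; I corrected for it, and 10–29 N remained through the swing.
- **Jaws in the recess:** when releasing the head they opened only to about 25 mm, likely held by the recess walls, with about 13 N on the wrist while drawing out. The head stayed down.
- **Carton position:** the fixed cameras and the wrist camera differed by about 3 mm, so I put it back at the recorded gripper pose.

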